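Key the plugs into an office-chair mechanism

TASK

Hook the far lip of the shallow parts tray and slide it towards you along the bench, without lifting it, until it stands on the rubber mat. Then take every keyed plug out of the tray, turn each one until its flat matches the flat of an empty cup on the chair mechanism, and press it fully home upright, one plug to a cup in any order. Last of all, push the lock lever on the mechanism all the way over, away from you, with the tray still on its mat and the screwdriver, caster and sleeve left where they are.

Things in the scene. Friction and masses are not known exactly. Their poses are not given: they have to be found in the camera images.
- tray: Shallow open aluminium parts tray, 140 (its x) by 318 (its y) by 24 mm high, walls and floor 4 mm, three dividers across make four bays side by side along y, each about 75 mm wide. Origin: centre of its underside. Its far lip is the wall at its +x. Slides on the bench; 0.6 kg, plus the plugs in it.
- mat: Thin black rubber mat marked out on the bench, 210 (its x) by 390 (its y) by 1 mm, flat, offers no resistance (it does not stop or lift the tray). Origin: its centre, on the bench. The tray starts beyond it, some 90 to 110 mm too far along the mat's +x.
- plug1_mid (a point): Keyed plug (all alike; three or four are present, each in its own tray bay): black D-shaped foot, radius 30, 22 mm high, flat 20 mm from the axis on its +x side, edge chamfered; on it a pale metal wing grip 22 mm thick (x), 44 mm long (y, parallel to the flat), from 22 to 56 mm above the underside. This point: on the axis, 28 mm above the underside; z up, x to the flat. 0.15 kg.
- plug2_mid (a point): Keyed plug (all alike; three or four are present, each in its own tray bay): black D-shaped foot, radius 30, 22 mm high, flat 20 mm from the axis on its +x side, edge chamfered; on it a pale metal wing grip 22 mm thick (x), 44 mm long (y, parallel to the flat), from 22 to 56 mm above the underside. This point: on the axis, 28 mm above the underside; z up, x to the flat. 0.15 kg.
- plug3_mid (a point): Keyed plug (all alike; three or four are present, each in its own tray bay): black D-shaped foot, radius 30, 22 mm high, flat 20 mm from the axis on its +x side, edge chamfered; on it a pale metal wing grip 22 mm thick (x), 44 mm long (y, parallel to the flat), from 22 to 56 mm above the underside. This point: on the axis, 28 mm above the underside; z up, x to the flat. 0.15 kg.
- plug4_mid (a point): Keyed plug (all alike; three or four are present, each in its own tray bay): black D-shaped foot, radius 30, 22 mm high, flat 20 mm from the axis on its +x side, edge chamfered; on it a pale metal wing grip 22 mm thick (x), 44 mm long (y, parallel to the flat), from 22 to 56 mm above the underside. This point: on the axis, 28 mm above the underside; z up, x to the flat. 0.15 kg.
- cup1: One of four fixed steel cups on the chair mechanism (two rows of two, 92 mm apart): 84 mm across, 20 mm high, D-shaped pocket 16 mm deep, radius 31.5 mm, flat 21.5 mm from the axis on its +x side, mouth chamfered 2 mm. Any plug fits any cup one way only, plug x along cup x; fully home, its underside is 4 mm above this origin. Origin: centre of the underside, 12 mm above the bench; z up, x to the flat.
- cup2: One of four fixed steel cups on the chair mechanism (two rows of two, 92 mm apart): 84 mm across, 20 mm high, D-shaped pocket 16 mm deep, radius 31.5 mm, flat 21.5 mm from the axis on its +x side, mouth chamfered 2 mm. Any plug fits any cup one way only, plug x along cup x; fully home, its underside is 4 mm above this origin. Origin: centre of the underside, 12 mm above the bench; z up, x to the flat.
- cup3: One of four fixed steel cups on the chair mechanism (two rows of two, 92 mm apart): 84 mm across, 20 mm high, D-shaped pocket 16 mm deep, radius 31.5 mm, flat 21.5 mm from the axis on its +x side, mouth chamfered 2 mm. Any plug fits any cup one way only, plug x along cup x; fully home, its underside is 4 mm above this origin. Origin: centre of the underside, 12 mm above the bench; z up, x to the flat.
- cup4: One of four fixed steel cups on the chair mechanism (two rows of two, 92 mm apart): 84 mm across, 20 mm high, D-shaped pocket 16 mm deep, radius 31.5 mm, flat 21.5 mm from the axis on its +x side, mouth chamfered 2 mm. Any plug fits any cup one way only, plug x along cup x; fully home, its underside is 4 mm above this origin. Origin: centre of the underside, 12 mm above the bench; z up, x to the flat.
- lock (a joint): Lock lever of the mechanism: 0 leans towards the robot side (the lever base's -x), 1.0 rad is all the way over to the other side; it turns about the base's y axis and stays where it is left (light friction, under 2 N at the tip).
- lock_tip (a point): Centre of the 26 mm ball on the tip of the lock lever, 80 mm from its pivot. The pivot is 34 mm above the bench. This point's axes turn with the lever: its y is the hinge axis, the tip moves along its +x when the lever is pushed over; the lever stands at -0.5 rad from upright at joint value 0 and +0.5 at 1.0.
- driver: Screwdriver lying on the bench, a bystander: leave it alone. Origin: middle of its underside, on the bench.
- caster: Chair caster standing on its twin wheels, a bystander about 60 by 55 by 80 mm: leave it alone. Origin: under its middle, on the bench.
- sleeve: Upright stepped plastic gas-lift sleeve, a bystander, 72 mm across and 130 mm high: leave it alone. Origin: centre of its underside.

How it is judged:
On the way, in this order (a step that is already met when the one before it is completed fails the run):
1. the tray stands on the mat (x of tray in the frame of mat between -0.045 and 0.045 m and y of tray in the frame of mat between -0.05 and 0.05 m), for 0.2 s.
2. every plug present is fully home in a cup, the lever not yet thrown (((horizontal distance between plug1_mid and cup1 below 0.007 m and z of plug1_mid in the frame of cup1 below 0.037 m and angle between plug1_mid's own z axis and vertical below 0.1 rad and angle between the x axis of plug1_mid and the x axis of cup1, either way round below 0.2 rad) or (horizontal distance between plug1_mid and cup2 below 0.007 m and z of plug1_mid in the frame of cup2 below 0.037 m and angle between plug1_mid's own z axis and vertical below 0.1 rad and angle between the x axis of plug1_mid and the x axis of cup2, either way round below 0.2 rad) or (horizontal distance between plug1_mid and cup3 below 0.007 m and z of plug1_mid in the frame of cup3 below 0.037 m and angle between plug1_mid's own z axis and vertical below 0.1 rad and angle between the x axis of plug1_mid and the x axis of cup3, either way round below 0.2 rad) or (horizontal distance between plug1_mid and cup4 below 0.007 m and z of plug1_mid in the frame of cup4 below 0.037 m and angle between plug1_mid's own z axis and vertical below 0.1 rad and angle between the x axis of plug1_mid and the x axis of cup4, either way round below 0.2 rad)) and ((horizontal distance between plug2_mid and cup1 below 0.007 m and z of plug2_mid in the frame of cup1 below 0.037 m and angle between plug2_mid's own z axis and vertical below 0.1 rad and angle between the x axis of plug2_mid and the x axis of cup1, either way round below 0.2 rad) or (horizontal distance between plug2_mid and cup2 below 0.007 m and z of plug2_mid in the frame of cup2 below 0.037 m and angle between plug2_mid's own z axis and vertical below 0.1 rad and angle between the x axis of plug2_mid and the x axis of cup2, either way round below 0.2 rad) or (horizontal distance between plug2_mid and cup3 below 0.007 m and z of plug2_mid in the frame of cup3 below 0.037 m and angle between plug2_mid's own z axis and vertical below 0.1 rad and angle between the x axis of plug2_mid and the x axis of cup3, either way round below 0.2 rad) or (horizontal distance between plug2_mid and cup4 below 0.007 m and z of plug2_mid in the frame of cup4 below 0.037 m and angle between plug2_mid's own z axis and vertical below 0.1 rad and angle between the x axis of plug2_mid and the x axis of cup4, either way round below 0.2 rad)) and ((horizontal distance between plug3_mid and cup1 below 0.007 m and z of plug3_mid in the frame of cup1 below 0.037 m and angle between plug3_mid's own z axis and vertical below 0.1 rad and angle between the x axis of plug3_mid and the x axis of cup1, either way round below 0.2 rad) or (horizontal distance between plug3_mid and cup2 below 0.007 m and z of plug3_mid in the frame of cup2 below 0.037 m and angle between plug3_mid's own z axis and vertical below 0.1 rad and angle between the x axis of plug3_mid and the x axis of cup2, either way round below 0.2 rad) or (horizontal distance between plug3_mid and cup3 below 0.007 m and z of plug3_mid in the frame of cup3 below 0.037 m and angle between plug3_mid's own z axis and vertical below 0.1 rad and angle between the x axis of plug3_mid and the x axis of cup3, either way round below 0.2 rad) or (horizontal distance between plug3_mid and cup4 below 0.007 m and z of plug3_mid in the frame of cup4 below 0.037 m and angle between plug3_mid's own z axis and vertical below 0.1 rad and angle between the x axis of plug3_mid and the x axis of cup4, either way round below 0.2 rad)) and ((horizontal distance between plug4_mid and cup1 below 0.007 m and z of plug4_mid in the frame of cup1 below 0.037 m and angle between plug4_mid's own z axis and vertical below 0.1 rad and angle between the x axis of plug4_mid and the x axis of cup1, either way round below 0.2 rad) or (horizontal distance between plug4_mid and cup2 below 0.007 m and z of plug4_mid in the frame of cup2 below 0.037 m and angle between plug4_mid's own z axis and vertical below 0.1 rad and angle between the x axis of plug4_mid and the x axis of cup2, either way round below 0.2 rad) or (horizontal distance between plug4_mid and cup3 below 0.007 m and z of plug4_mid in the frame of cup3 below 0.037 m and angle between plug4_mid's own z axis and vertical below 0.1 rad and angle between the x axis of plug4_mid and the x axis of cup3, either way round below 0.2 rad) or (horizontal distance between plug4_mid and cup4 below 0.007 m and z of plug4_mid in the frame of cup4 below 0.037 m and angle between plug4_mid's own z axis and vertical below 0.1 rad and angle between the x axis of plug4_mid and the x axis of cup4, either way round below 0.2 rad)) and value of joint lock below 0.6 rad), for 0.2 s.
3. the lock lever is pushed all the way over (value of joint lock above 0.85 rad), for 0.2 s.
At the end, for the whole second after the job is handed in: every plug present sits in a cup: within 7 mm of the cup's axis, its underside within 5 mm of the pocket floor, upright within 0.1 rad, flats aligned within 0.2 rad; the tray's centre within 45 mm (x) and 50 mm (y) of the mat's centre; the lever past 0.85 rad (all of step 1 and ((horizontal distance between plug1_mid and cup1 below 0.007 m and z of plug1_mid in the frame of cup1 below 0.037 m and angle between plug1_mid's own z axis and vertical below 0.1 rad and angle between the x axis of plug1_mid and the x axis of cup1, either way round below 0.2 rad) or (horizontal distance between plug1_mid and cup2 below 0.007 m and z of plug1_mid in the frame of cup2 below 0.037 m and angle between plug1_mid's own z axis and vertical below 0.1 rad and angle between the x axis of plug1_mid and the x axis of cup2, either way round below 0.2 rad) or (horizontal distance between plug1_mid and cup3 below 0.007 m and z of plug1_mid in the frame of cup3 below 0.037 m and angle between plug1_mid's own z axis and vertical below 0.1 rad and angle between the x axis of plug1_mid and the x axis of cup3, either way round below 0.2 rad) or (horizontal distance between plug1_mid and cup4 below 0.007 m and z of plug1_mid in the frame of cup4 below 0.037 m and angle between plug1_mid's own z axis and vertical below 0.1 rad and angle between the x axis of plug1_mid and the x axis of cup4, either way round below 0.2 rad)) and ((horizontal distance between plug2_mid and cup1 below 0.007 m and z of plug2_mid in the frame of cup1 below 0.037 m and angle between plug2_mid's own z axis and vertical below 0.1 rad and angle between the x axis of plug2_mid and the x axis of cup1, either way round below 0.2 rad) or (horizontal distance between plug2_mid and cup2 below 0.007 m and z of plug2_mid in the frame of cup2 below 0.037 m and angle between plug2_mid's own z axis and vertical below 0.1 rad and angle between the x axis of plug2_mid and the x axis of cup2, either way round below 0.2 rad) or (horizontal distance between plug2_mid and cup3 below 0.007 m and z of plug2_mid in the frame of cup3 below 0.037 m and angle between plug2_mid's own z axis and vertical below 0.1 rad and angle between the x axis of plug2_mid and the x axis of cup3, either way round below 0.2 rad) or (horizontal distance between plug2_mid and cup4 below 0.007 m and z of plug2_mid in the frame of cup4 below 0.037 m and angle between plug2_mid's own z axis and vertical below 0.1 rad and angle between the x axis of plug2_mid and the x axis of cup4, either way round below 0.2 rad)) and ((horizontal distance between plug3_mid and cup1 below 0.007 m and z of plug3_mid in the frame of cup1 below 0.037 m and angle between plug3_mid's own z axis and vertical below 0.1 rad and angle between the x axis of plug3_mid and the x axis of cup1, either way round below 0.2 rad) or (horizontal distance between plug3_mid and cup2 below 0.007 m and z of plug3_mid in the frame of cup2 below 0.037 m and angle between plug3_mid's own z axis and vertical below 0.1 rad and angle between the x axis of plug3_mid and the x axis of cup2, either way round below 0.2 rad) or (horizontal distance between plug3_mid and cup3 below 0.007 m and z of plug3_mid in the frame of cup3 below 0.037 m and angle between plug3_mid's own z axis and vertical below 0.1 rad and angle between the x axis of plug3_mid and the x axis of cup3, either way round below 0.2 rad) or (horizontal distance between plug3_mid and cup4 below 0.007 m and z of plug3_mid in the frame of cup4 below 0.037 m and angle between plug3_mid's own z axis and vertical below 0.1 rad and angle between the x axis of plug3_mid and the x axis of cup4, either way round below 0.2 rad)) and ((horizontal distance between plug4_mid and cup1 below 0.007 m and z of plug4_mid in the frame of cup1 below 0.037 m and angle between plug4_mid's own z axis and vertical below 0.1 rad and angle between the x axis of plug4_mid and the x axis of cup1, either way round below 0.2 rad) or (horizontal distance between plug4_mid and cup2 below 0.007 m and z of plug4_mid in the frame of cup2 below 0.037 m and angle between plug4_mid's own z axis and vertical below 0.1 rad and angle between the x axis of plug4_mid and the x axis of cup2, either way round below 0.2 rad) or (horizontal distance between plug4_mid and cup3 below 0.007 m and z of plug4_mid in the frame of cup3 below 0.037 m and angle between plug4_mid's own z axis and vertical below 0.1 rad and angle between the x axis of plug4_mid and the x axis of cup3, either way round below 0.2 rad) or (horizontal distance between plug4_mid and cup4 below 0.007 m and z of plug4_mid in the frame of cup4 below 0.037 m and angle between plug4_mid's own z axis and vertical below 0.1 rad and angle between the x axis of plug4_mid and the x axis of cup4, either way round below 0.2 rad)) and value of joint lock above 0.85 rad); the robot touches nothing.
It fails at once if the tray is lifted off the bench or tipped (height (world z) of tray above 0.025 m or angle between tray's own z axis and vertical above 0.25 rad).
It fails at once if a bystander is disturbed by more than 40 mm (distance of any of driver, caster, sleeve from where it was at the start of the episode above 0.04 m).
Of plug1, plug2, plug3, plug4 only 3 to 4 are there at a start; the rules pass over those that are not, and their reading is None.
At some moment in a run one of tray may be knocked a few centimetres aside while the robot is not near it.
It also fails if it takes over 210 s, if anything falls off the work surface, if the arm or the gripper's body presses on something with over 40 N, if the wrist force passes 120 N, or if a joint passes its speed limit or range.

ROBOT

A 6-joint arm with a two-finger parallel gripper is mounted at the origin on the work surface. World frame = base frame: x ahead of the robot, y to its left, z up, the work surface at z = 0. Lengths are in m, angles in rad, forces in N, time in s.
With the tool pointing down it reaches from about 0.275 to 0.875 m from the base axis. Payload 12.5 kg.
Tool frame: the origin (TCP) lies between the finger pads; the fingertips stand 14 mm ahead of it and the grasp point (between the pads) lies 5 mm behind it; y points along the fingers, z is the direction in which the jaws open and shut, and the axes are right-handed (so a half turn about y gives the same grasp; the last joint's range is limited). The gripper opens to 85 mm and grips with 20 to 120 N. Pads are 22 mm wide; open, the fingers measure 114 mm over their backs; the gripper's body (76 mm by 85 mm) begins 54 mm behind the grasp point. The pads swing forward as they close: fully open they stand 13 mm farther back than shut.
Start: joints at [1.052, 0.351, 1.652, -0, 1.139, -0.085], TCP at [0.231, 0.499, 0.245] pointing down, gripper open.
Joint ranges: [-2.75, 2.75], [-0.79, 2.1], [0.01, 2.65], [-1.57, 4.71], [0.07, 3.14], [-2.87, 2.87]. Speed limits (rad/s): [2.22, 2.22, 2.79, 3.14, 3.14, 3.14].

INTERFACE

Orientations are given as [roll, pitch, yaw] about the fixed x, y, z axes, in that order (R = Rz(yaw) Ry(pitch) Rx(roll)).
In Python, from bench import sense, grab_frame, calibration, finish_job gives the robot as it stands.
- The arm moves only by the tool carry_out, never from a script. Its argument "targets" is text: rows parted by semicolons, each of 5 numbers parted by spaces: the shift along the tool's x, y, z in cm, then the turn about the tool's y in rad, then the finger opening in cm, from 0 to 8.54. In form: x y z roll claw; .... A call has 1 to 12 rows; each row shifts and turns the pose as measured when the row begins, along the tool's axes as they then stand; what a row does not reach is not made up. A row lasts 1/10 s, in which the tool goes at most 50 mm and 8.59 degrees, less where a joint would pass 70% of its speed; a pose out of reach is approached as far as the arm can. A call is refused whole if a number of a shift passes 5 or a number of a turn 0.15, either way. A call with a gripper value outside its range is refused whole. The fingers move at their own pace and stop on an object; "grip_force" is the grip in N (left out, the last holds). Time passes only in rows, so rows that do not move let the fingers close. It gives the time, the measured TCP pose, the force and the opening at its end, in the units of the state.
- sense(): the state, without advancing time (a new reading comes with each control period).
- grab_frame(name): name is "scene" or "side" or "wrist"; returns the picture (384x512x3 uint8, blue, green, red); there is no depth.
- calibration(name): a dict with "intrinsics" (3x3 intrinsics, pixels), "T" (4x4, takes a point from camera to world coordinates); the wrist camera has in their place "mount" (4x4, takes a point from camera to tool coordinates, whose origin is the TCP and whose axes are the tool frame's). Camera axes: x right, y down, z forward; pixel columns grow to the right and rows downward; lengths in m; the calibration is good to about 2 mm. A picture is of the moment at which its call begins: read the wrist's pose just before it. calibration takes no time and is no camera call.
- finish_job(): hands the job in, once; it reports no verdict.
The state is a dict: "clock": time; "q": joint angles; "dq": joint speeds; "joint_torque": joint torques, N m; "tcp_pos": TCP position; "orientation": TCP orientation; "force": force on the tool from outside, world axes, zero at the start; "moment": the same for the moment, N m; "width": opening from 0.0 (shut) to 1.0 (fully open).
Only numpy, scipy, OpenCV 4.12 (cv2) and the standard library are available. Lean on these libraries where they do the work, as an engineer would, in place of code of your own. Each camera call takes 0.05 s, during which the arm holds its last target. There are 200 camera calls.

## Working session

There is one attempt and no reset: what is moved stays moved. The work goes in short steps, Python scripts to look and compute and a tool call to move; the robot and the scene stay as the last step left them, time stands still between calls to the robot, and variables do not carry over. Pictures are saved under pics/ and viewed, about 12 in all and at most 16, crops included, and the job is handed in when it is done.

Besides the shell and the picture viewer there is one more tool, called after ">>>" by a JSON object that holds its "op" and its "data". carry_out: Moves the arm, as the interface text tells. Its arguments: {"type":"object","properties":{"targets":{"type":"string"},"grip_force":{"type":"number"}},"required":["targets"]}

```bash
mkdir -p pics; ls; python3 - <<'E'
from bench import *
import cv2,numpy as np
np.set_printoptions(precision=4,suppress=True)
print(sense())
for n in("scene","side","wrist"):
    print(n,calibration(n)); cv2.imwrite(f"pics/{n}0.png",cv2.resize(grab_frame(n),(800,600),interpolation=cv2.INTER_CUBIC))
E
```

```text
pics
{'clock': 0.0, 'q': array([ 1.0524,  0.3512,  1.6524,  0.    ,  1.1391, -0.0846]), 'dq': array([ 0.0013, -0.    ,  0.0011,  0.0003, -0.0004, -0.0008]), 'joint_torque': array([ -0.0002, -50.6092, -29.1411,  -0.0002,   0.0045,   0.    ]), 'tcp_pos': array([0.231 , 0.4988, 0.2447]), 'orientation': array([-1.572 ,  0.0001, -0.4338]), 'force': array([-0.1174,  0.3326,  0.3374]), 'moment': array([ 0.0432,  0.0196, -0.0293]), 'width': 1.002451909154252}
scene {'intrinsics': array([[450.5712,   0.    , 252.0895],
       [  0.    , 450.5712, 191.7586],
       [  0.    ,   0.    ,   1.    ]]), 'T': array([[ 0.8265,  0.4677, -0.3134,  0.9539],
       [ 0.5629, -0.6945,  0.448 , -0.6541],
       [-0.0081, -0.5467, -0.8373,  1.1548],
       [ 0.    ,  0.    ,  0.    ,  1.    ]])}
side {'intrinsics': array([[372.6169,   0.    , 263.4027],
       [  0.    , 372.6169, 188.3961],
       [  0.    ,   0.    ,   1.    ]]), 'T': array([[ 0.9765, -0.1225,  0.1771,  0.4051],
       [-0.2149, -0.6057,  0.7661, -0.8646],
       [ 0.0134, -0.7862, -0.6178,  0.7519],
       [ 0.    ,  0.    ,  0.    ,  1.    ]])}
wrist {'intrinsics': array([[281.834 ,   0.    , 258.2815],
       [  0.    , 281.834 , 190.9217],
       [  0.    ,   0.    ,   1.    ]]), 'mount': array([[-0.0005,  0.9462,  0.3236, -0.0831],
       [ 0.0006, -0.3236,  0.9462, -0.128 ],
       [ 1.    ,  0.0007, -0.0005,  0.0006],
       [ 0.    ,  0.    ,  0.    ,  1.    ]])}
```

View pics/scene0.png

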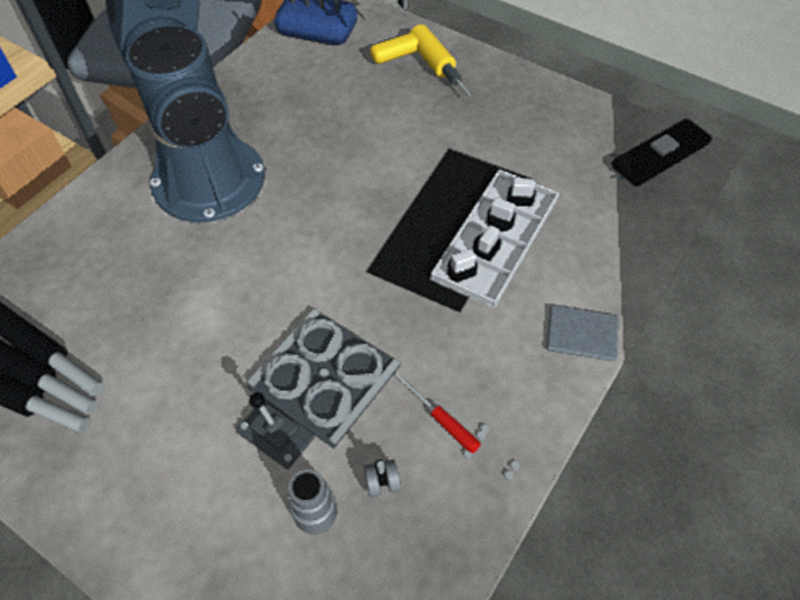

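View pics/side0.png

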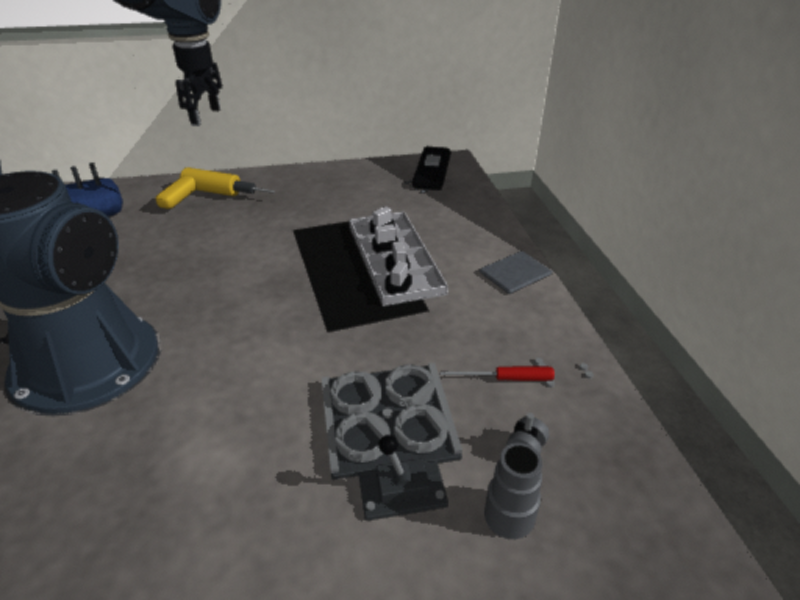

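The scene shows 4 plugs in the tray (tray about (432–559, 172–303) and mat corners (450,150), (368,271), (462,310) in 800-px coordinates), the cups around (325,372), the lever at (258,400), and the driver, caster and sleeve to their right and below. I'll enlarge it to get corners.

```bash
cat > h.py <<'E'
from bench import *
import cv2,numpy as np
from scipy.spatial.transform import Rotation as R
np.set_printoptions(precision=4,suppress=True)
def Rt(o): return R.from_euler('xyz',o).as_matrix()
def camT(name,s=None):
    c=calibration(name)
    if name!='wrist': return c['intrinsics'],c['T']
    s=s or sense(); T=np.eye(4); T[:3,:3]=Rt(s['orientation']); T[:3,3]=s['tcp_pos']
    return c['intrinsics'],T@c['mount']
def world(KT,uv,z):
    K,T=KT; uv=np.atleast_2d(np.array(uv,float)); z=np.broadcast_to(z,len(uv))
    d=np.c_[uv,np.ones(len(uv))]@np.linalg.inv(K).T@T[:3,:3].T
    return T[:3,3]+d*((z-T[2,3])/d[:,2])[:,None]
def proj(KT,P):
    K,T=KT; p=(np.atleast_2d(P)-T[:3,3])@T[:3,:3]@K.T
    return p[:,:2]/p[:,2:]
def crop(im,x0,y0,x1,y1,k,fn): # with tick labels in source pixels
    o=cv2.resize(im[y0:y1,x0:x1],None,fx=k,fy=k,interpolation=cv2.INTER_CUBIC)
    for x in range(-(-x0//20)*20,x1,20): cv2.putText(o,str(x),((x-x0)*k,9),0,.33,(0,255,255)); cv2.line(o,((x-x0)*k,10),((x-x0)*k,16),(0,255,255),1)
    for y in range(-(-y0//20)*20,y1,20): cv2.putText(o,str(y),(0,(y-y0)*k+4),0,.33,(0,255,255)); cv2.line(o,(22,(y-y0)*k),(28,(y-y0)*k),(0,255,255),1)
    cv2.imwrite(fn,o)
E
python3 - <<'E'
from h import *
im=grab_frame("scene")
crop(im,225,90,365,200,5,"pics/a1.png"); crop(im,145,190,285,300,5,"pics/a2.png")
E
```

```text
(no output)
```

View pics/a1.png

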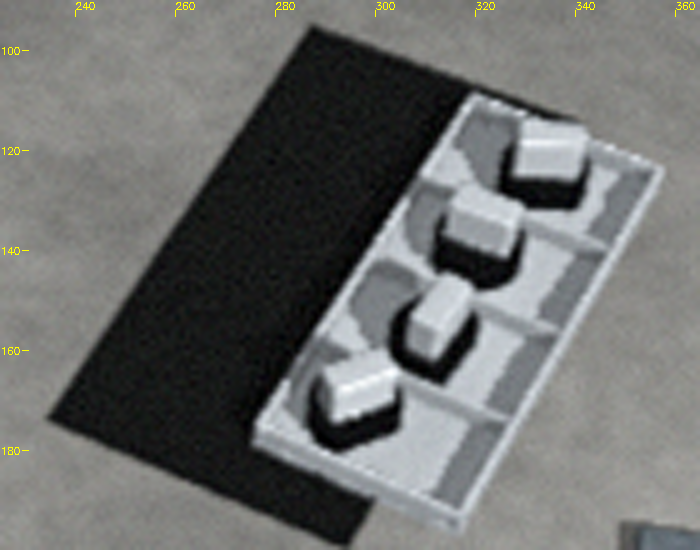

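View pics/a2.png

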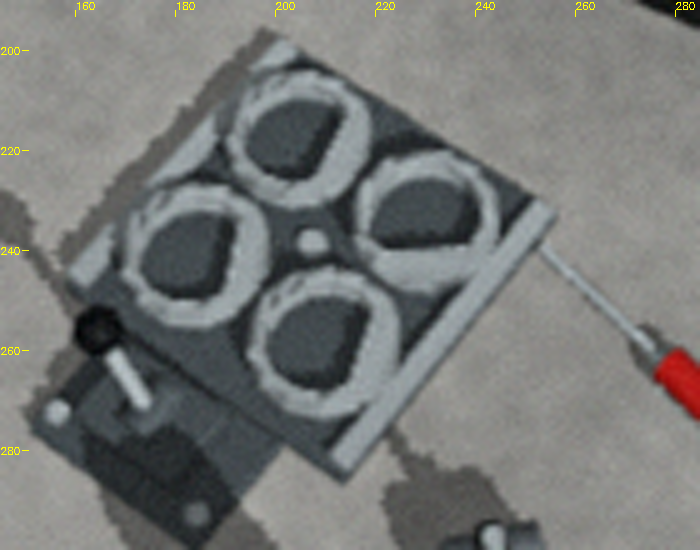

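```bash
python3 - <<'E'
from h import *
S=camT('scene')
m=world(S,[(287.4,95),(234.6,173.6),(295,199.4)],0.001)
t=world(S,[(319.4,109),(357.8,124),(316.6,194.4),(275.6,176)],0.024)
print(m,np.linalg.norm(m[1]-m[0]),np.linalg.norm(m[2]-m[1]))
print(t,[np.linalg.norm(t[i]-t[i-1]) for i in range(4)])
mc=(m[0]+m[2])/2; tc=t.mean(0); ym=(m[0]-m[1]);ym/=np.linalg.norm(ym); xm=(m[2]-m[1])/np.linalg.norm(m[2]-m[1])
print('mat c',mc,'yaw',np.arctan2(xm[1],xm[0]),np.arctan2(-ym[0],ym[1]),'tray c',tc,'rel',(tc-mc)@xm,(tc-mc)@ym)
xt=t[1]-t[0];print('tray yaw',np.arctan2(xt[1],xt[0]), np.arctan2(t[3,0]-t[0,0],-t[3,1]+t[0,1]))
c=world(S,[(145+301/5,190+137/5),(145+427/5,190+217/5),(145+197/5,190+253/5),(145+325/5,190+340/5)],0.032); print('cups',c)
print('ball',world(S,[(145+99/5,190+330/5)],0.104))
s=sense();print('tool axes',Rt(s['orientation']))
E
```

```text
[[ 0.395   0.3728  0.001 ]
 [ 0.4381 -0.0111  0.001 ]
 [ 0.6452  0.0129  0.001 ]] 0.38633035460499804 0.20843556320143392
[[0.5314 0.3566 0.024 ]
 [0.6704 0.3685 0.024 ]
 [0.6956 0.0506 0.024 ]
 [0.558  0.0389 0.024 ]] [np.float64(0.31877514355306985), np.float64(0.1395343923878282), np.float64(0.31883461849124134), np.float64(0.1380512076398403)]
mat c [0.5201 0.1929 0.001 ] yaw 0.11546672334889457 0.11190623281087247 tray c [0.6138 0.2037 0.024 ] rel 0.09435860069348664 0.00025379990207388437
tray yaw 0.08538236714029898 0.08366968623245188
cups [[ 0.4715 -0.2012  0.032 ]
 [ 0.5618 -0.2027  0.032 ]
 [ 0.4688 -0.2927  0.032 ]
 [ 0.5598 -0.2949  0.032 ]]
ball [[ 0.4861 -0.3781  0.104 ]]
tool axes [[ 0.9074 -0.0003  0.4203]
 [-0.4203 -0.0006  0.9074]
 [-0.     -1.     -0.0007]]
```

Everything agrees with the given sizes: the tray's centre is 94 mm beyond the mat's and its yaw is 0.084. Next I turn the tool to the tray's yaw and move beyond the far lip.

>>> {"op": "carry_out", "data": {"targets": "0 0 0 -0.13 8.5; 0 0 0 -0.13 5; 0 0 0 -0.13 5; 0 0 0 -0.13 5; 3.8 0 -2.7 0 5; 3.8 0 -2.7 0 5; 3.8 0 -2.7 0 5; 3.8 0 -2.7 0 5; 3.8 0 -2.7 0 5; 3.8 0 -2.7 0 5; 3.8 0 -2.7 0 5; 3.8 0 -2.7 0 5"}}

```text
clock: 1.4
tcp_pos: [0.5639, 0.3128, 0.2432]
orientation: [-1.572, 0.003, 0.117]
force: [0.4, 0.3, 0.4]
width: 0.583
```

>>> {"op": "carry_out", "data": {"targets": "3.4 0 -2.9 0.03 5; 3.4 0 -2.9 0 5; 3.4 0 -2.9 0 5; 3.4 0 -2.9 0 5; 0 4.5 0 0 5; 0 4.5 0 0 5; 0 4.5 0 0 5; 0 0 0 0 5"}}

```text
clock: 2.2
tcp_pos: [0.7208, 0.1982, 0.1018]
orientation: [-1.573, 0.001, 0.079]
force: [0.1, 0.7, -1.6]
width: 0.588
```

```bash
python3 - <<'E'
from h import *
s=sense(); print(s['tcp_pos'],s['orientation'],s['width'])
a=s['orientation'][2]; L=np.array([.683,.2096]); d=s['tcp_pos'][:2]-L
print('beyond lip (tool x)',d@[np.cos(a),np.sin(a)],'along',d@[-np.sin(a),np.cos(a)])
E
```

```text
[0.7208 0.1982 0.1018] [-1.5728  0.0013  0.0787] 0.5878695750047978
beyond lip (tool x) 0.036748514799373015 along -0.01428530346617246
```

>>> {"op": "carry_out", "data": {"targets": "-0.8 2.0 1.4 0 5; 0 3.0 0 0 5; 0 2.0 0 0 5; 0 1 0 0 5; 0 0 0 0 5"}}

```text
clock: 2.7
tcp_pos: [0.7154, 0.213, 0.028]
orientation: [-1.572, -0.007, 0.079]
force: [0.1, 1.3, -0.0]
width: 0.589
```

```bash
python3 - <<'E'
from h import *
s=sense(); print(s['tcp_pos'],s['orientation'],s['width'],s['force'])
im=grab_frame("side"); crop(im,215,120,345,240,5,"pics/b1.png")
E
```

```text
[0.7154 0.213  0.028 ] [-1.5716 -0.0069  0.0788] 0.5892259186360286 [ 0.1467  1.3112 -0.0069]
```

View pics/b1.png

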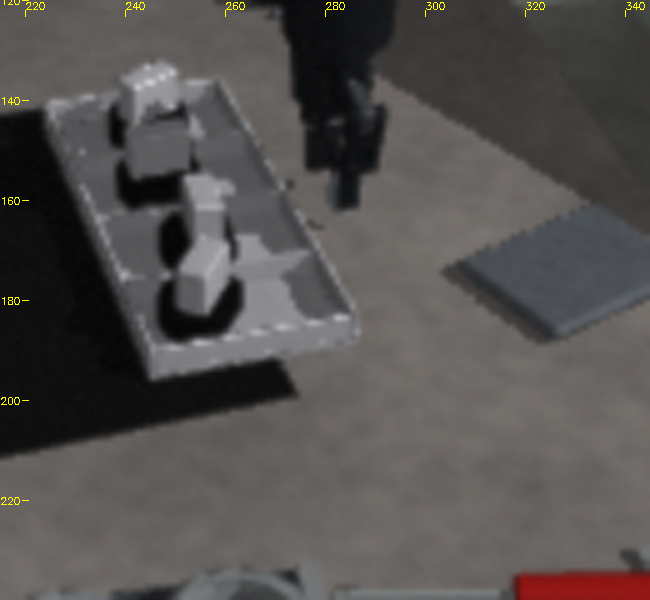

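>>> {"op": "carry_out", "data": {"targets": "0 0.8 0 0 5; -1 0 0 0 5; -1 0 0 0 5; -1.3 0 0 -0.01 5; -1.3 0 0 -0.01 5; -1.3 0 0 -0.01 5; -1.3 0 0 0 5; -1.3 0 0 0 5; -1.3 0 0 0 5; -1 0 0 0 5; 0 0 0 0 5"}}

```text
clock: 3.85
tcp_pos: [0.6192, 0.2034, 0.0297]
orientation: [-1.568, -0.047, 0.107]
force: [-0.2, -0.1, -0.4]
width: 0.58
```

```bash
python3 - <<'E'
from h import *
s=sense(); print(s['tcp_pos'],s['orientation'],s['width'],s['force'])
im=grab_frame("scene"); crop(im,215,85,355,205,5,"pics/b2.png")
E
```

```text
[0.6192 0.2034 0.0297] [-1.5676 -0.0466  0.1071] 0.580218548433537 [-0.1927 -0.1091 -0.3786]
```

View pics/b2.png

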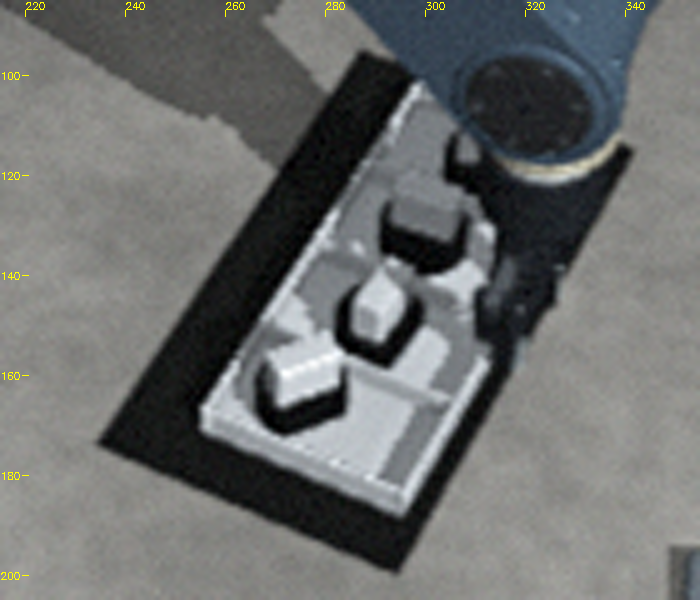

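```bash
python3 - <<'E'
from h import *
S=camT('scene'); s=sense(); print('tool y axis',Rt(s['orientation'])[:,1])
t=world(S,[(255.6,167),(295.6,187)],0.024); print(t)
y=t[1]-t[0];a=np.arctan2(y[1],y[0]);print(np.linalg.norm(y),a)
c=t.mean(0)+.159*np.array([-np.sin(a),np.cos(a),0]);d=(c-[.5201,.1929,0]);b=.113
print(c,'rel',d[0]*np.cos(b)+d[1]*np.sin(b),-d[0]*np.sin(b)+d[1]*np.cos(b))
E
```

```text
tool y axis [ 0.0466  0.0083 -0.9989]
[[0.488  0.033  0.024 ]
 [0.6299 0.0384 0.024 ]]
0.14198206086438594 0.037887073049315406
[0.5529 0.1946 0.024 ] rel 0.03280953097905689 -0.0019905410749791134
```

>>> {"op": "carry_out", "data": {"targets": "1.5 0 0 0 5; 0 -3 0 0 5; 0 -4.5 0 0 5; 0 -4.5 0 0 5; 0 0 0 0 5"}}

```text
clock: 4.4
tcp_pos: [0.6318, 0.2041, 0.1557]
orientation: [-1.567, -0.046, 0.107]
force: [0.1, 0.1, 0.1]
width: 0.586
```

>>> {"op": "carry_out", "data": {"targets": "0 4 2 0 5; 0 4 0 0 5; 0 3 0 0 5; 0 2 0 0 5; -1 0.1 0 0 5; -1 0.1 0 0 5; -0.8 0.1 0 0 5; -0.8 0.1 0 0 5; -0.8 0.1 0 0 5; 1.5 0 0 0 5; 0 -3 0 0 5; 0 -5 0 0 5"}}

```text
clock: 5.6
tcp_pos: [0.604, 0.2221, 0.1025]
orientation: [-1.565, -0.061, 0.106]
force: [-0.0, -0.2, 1.4]
width: 0.584
```

>>> {"op": "carry_out", "data": {"targets": "-3 -4 -3 0 8; -3 -3 -3 0 8; -4 0 -3 0 8; 0 0 0 0 8"}}

```text
clock: 6.0
tcp_pos: [0.5135, 0.1267, 0.1705]
orientation: [-1.564, -0.077, 0.108]
force: [0.9, 0.7, 1.0]
width: 0.938
```

```bash
python3 - <<'E'
from h import *
s=sense(); print(s['tcp_pos'],s['orientation'],'y',Rt(s['orientation'])[:,1],s['q'])
im=grab_frame("wrist"); cv2.imwrite("pics/w1.png",cv2.resize(im,(768,576),interpolation=cv2.INTER_CUBIC))
np.save("w1.npy",np.r_[s['tcp_pos'],s['orientation']])
E
```

```text
[0.5135 0.1267 0.1705] [-1.5641 -0.0774  0.1084] y [ 0.0762  0.0151 -0.997 ] [ 0.1523  0.3745  1.8287  0.0044  0.8607 -1.5298]
```

View pics/w1.png

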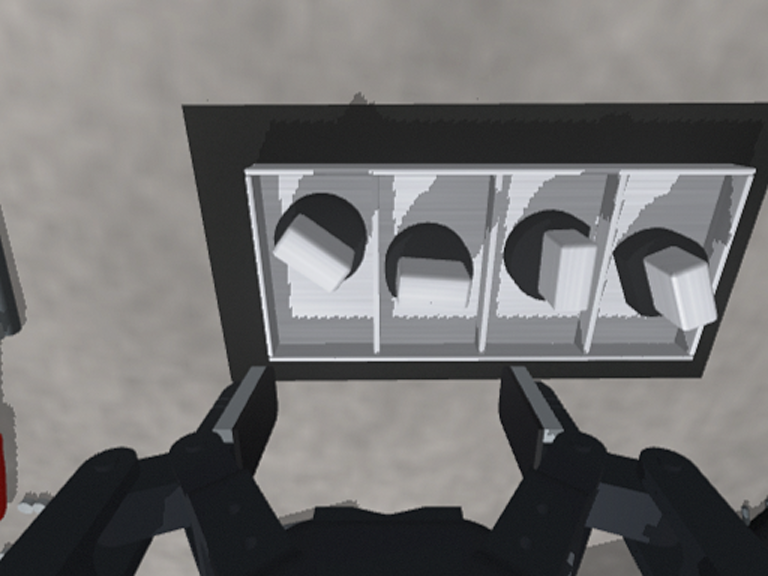

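```bash
python3 - <<'E'
from h import *
p=np.load("w1.npy"); KT=camT('wrist',dict(tcp_pos=p[:3],orientation=p[3:]))
t=world(KT,np.array([(246,169),(755,170),(695,358),(270,358)])/1.5,0.024)
m=world(KT,np.array([(183,105),(230,379),(702,377)])/1.5,0.001)
print(t,[np.linalg.norm(t[i]-t[i-1]) for i in range(4)]); print(m,np.linalg.norm(m[1]-m[0]),np.linalg.norm(m[2]-m[1]))
c=t.mean(0);print('tray',c); mc=(m[0]+m[2])/2; print('mat',mc)
b=.113;d=t.mean(0)-mc;print('rel',d[0]*np.cos(b)+d[1]*np.sin(b),-d[0]*np.sin(b)+d[1]*np.cos(b))
im=grab_frame("wrist")
def part(x0,x1):
    o=cv2.resize(im[122:222,x0:x1],None,fx=5,fy=5,interpolation=cv2.INTER_CUBIC)[:,:]
    for x in range(x0,x1,10): cv2.putText(o,str(x),((x-x0)*5,9),0,.33,(0,0,255)); cv2.line(o,((x-x0)*5,10),((x-x0)*5,16),(0,0,255),1)
    for y in range(130,222,10): cv2.putText(o,str(y),(0,(y-122)*5+4),0,.33,(0,0,255)); cv2.line(o,(22,(y-122)*5),(28,(y-122)*5),(0,0,255),1)
    return o
cv2.imwrite("pics/w2.png",part(170,325)); cv2.imwrite("pics/w3.png",part(325,480))
E
```

```text
[[0.4672 0.0354 0.024 ]
 [0.4337 0.3481 0.024 ]
 [0.5693 0.3652 0.024 ]
 [0.6028 0.0501 0.024 ]] [np.float64(0.13639704377397502), np.float64(0.31447077997037665), np.float64(0.13668917166191932), np.float64(0.31686850588401283)]
[[ 0.4358 -0.0101  0.001 ]
 [ 0.6423  0.0117  0.001 ]
 [ 0.5992  0.3997  0.001 ]] 0.20757910879616237 0.3904104256305752
tray [0.5182 0.1997 0.024 ]
mat [0.5175 0.1948 0.001 ]
rel 0.0012731311177562625 0.004781817182366282
```

View pics/w2.png

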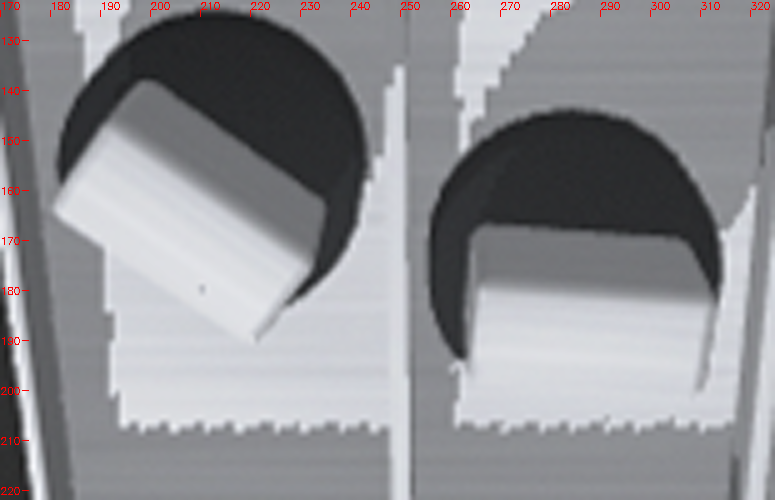

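View pics/w3.png

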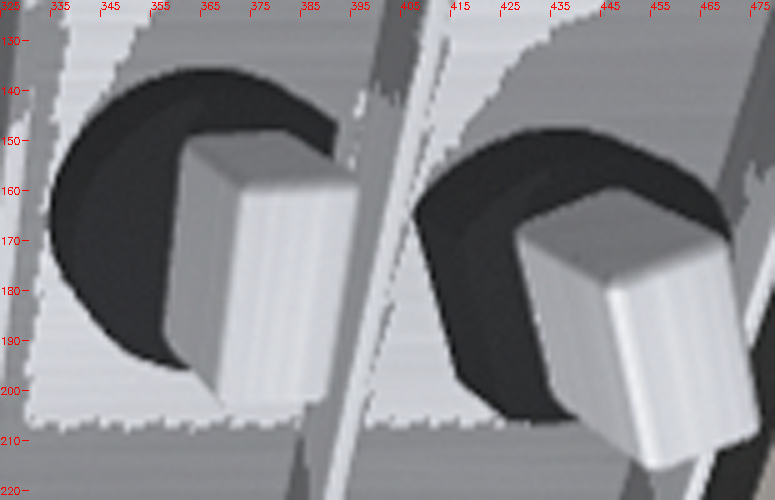

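Tray and mat are concentric within 5 mm, and all four plugs are measurable with clear flats (A: lower-left, B: far side, C: +y side, D: −y side). Now a look at the cups.

>>> {"op": "carry_out", "data": {"targets": "-0.6 -0.4 -4.1 0 8; -0.6 -0.4 -4.1 0 8; -0.6 -0.4 -4.1 0 8; -0.6 -0.4 -4.1 0 8; -0.6 -0.4 -4.1 0 8; -0.6 -0.4 -4.1 0 8; -0.6 -0.4 -4.1 0 8; -0.6 -0.4 -4.1 0 8; -0.6 -0.4 -4.1 0 8; 0 0 0 0 8"}}

```text
clock: 7.1
tcp_pos: [0.5138, -0.2549, 0.2079]
orientation: [-1.57, -0.101, 0.12]
force: [0.0, 0.8, 0.4]
width: 0.939
```

```bash
python3 - <<'E'
from h import *
p=np.load("w1.npy"); KT=camT('wrist',dict(tcp_pos=p[:3],orientation=p[3:]))
T={'A':([(192,147),(232.6,174.4),(221,190.4),(180.6,163.6)]),'B':([(266,179),(312.6,182),(310,201),(264,198)]),
'C':([(368.4,202.6),(373,160),(396.4,159.4),(390,202.6)]),'D':([(447,180),(456,215.6),(476.4,208.4),(470.4,170)])}
for k,c in T.items():
    w=world(KT,c,.060); l=(w[1]-w[0]+w[2]-w[3])/2; h=(w[3]-w[0]+w[2]-w[1])/2
    print(k,w.mean(0)[:2],'len',np.linalg.norm(l),'thk',np.linalg.norm(h),'yaw long',np.arctan2(l[1],l[0]),'thick dir yaw',np.arctan2(h[1],h[0]))
s=sense(); print(s['tcp_pos'],s['orientation'],s['q'])
im=grab_frame("wrist"); cv2.imwrite("pics/c1.png",cv2.resize(im,(768,576),interpolation=cv2.INTER_CUBIC))
np.save("c1.npy",np.r_[s['tcp_pos'],s['orientation']])
E
```

```text
A [0.505  0.0821] len 0.04142084235152118 thk 0.018471394184761906 yaw long 1.0396573579898065 thick dir yaw -0.5290570539556548
B [0.517  0.1551] len 0.041658017847257596 thk 0.018512986248925303 yaw long 1.6077960260376358 thick dir yaw 0.04013999217864334
C [0.5002 0.2363] len 0.040779336501338706 thk 0.01988681893930535 yaw long -2.978069919032132 thick dir yaw 1.6915058267815037
D [0.5039 0.3122] len 0.04043839415065902 thk 0.019316262408124226 yaw long 0.5520459822474044 thick dir yaw 2.128984820279454
[ 0.5138 -0.2549  0.2079] [-1.5697 -0.1015  0.1199] [-0.5704  0.3987  1.685   0.0787  0.9817 -2.3024]
```

View pics/c1.png

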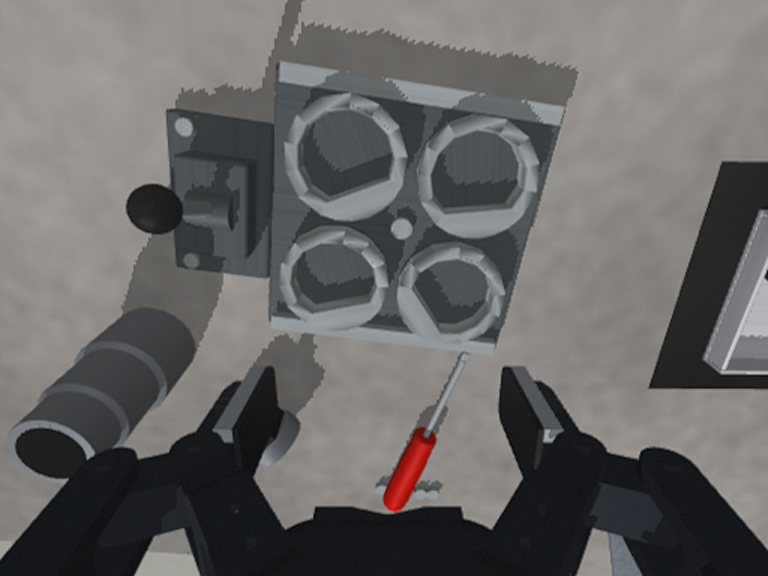

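```bash
python3 - <<'E'
from h import *
s=sense(); print(s['tcp_pos'],s['orientation'])
crop(grab_frame("wrist"),180,45,365,240,3,"pics/c2.png")
E
```

```text
[ 0.5138 -0.2529  0.2076] [-1.5687 -0.101   0.1204]
```

View pics/c2.png

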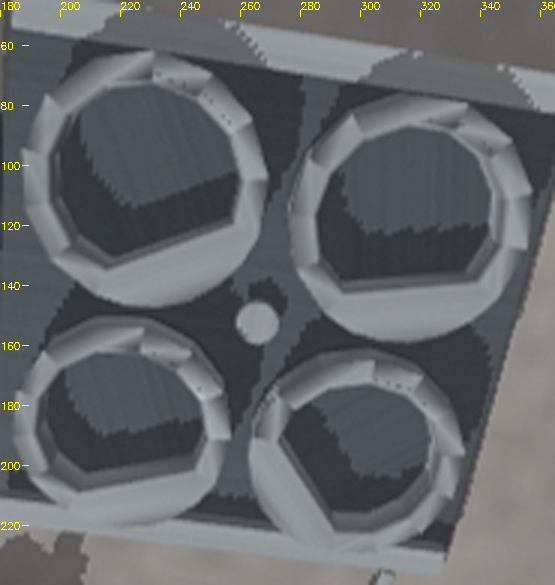

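```bash
cat > cups.py <<'E'
from h import *
from scipy.optimize import least_squares
p=np.load("c1.npy"); W=camT('wrist',dict(tcp_pos=p[:3],orientation=p[3:])); S=camT('scene')
a=np.linspace(0,2*np.pi,181); C=np.c_[np.cos(a),np.sin(a)]*.042
def ext(KT,c):
    P=np.vstack([np.c_[C+c,np.full(181,z)] for z in(.032,.012)]); q=proj(KT,P)
    return np.r_[q[:,0].min(),q[:,0].max(),q[:,1].min(),q[:,1].max()]
w=np.array([(24,267,52,305),(290,530,95,342),(15,230,318,525),(250,465,348,550)])/3+[180,180,45,45]
s=np.array([(122,270,183,328),(230,372,70,208),(248,402,265,418),(355,500,152,292)])/5+[145,145,190,190]
g=[(.47,-.29),(.47,-.20),(.56,-.295),(.56,-.20)]
for nm,KT,o in(('wrist',W,w),('scene',S,s)):
    R_=[]
    for i in range(4):
        r=least_squares(lambda c:ext(KT,c)-o[i],g[i]); R_.append(r.x); print(nm,i+1,r.x,r.fun)
    R_=np.array(R_); print('mean',R_.mean(0),'sp',[np.linalg.norm(R_[i]-R_[j]) for i,j in((0,1),(2,3),(0,2),(1,3))])
F=np.array([(105,268,245,218),(330,282,480,272),(85,478,205,462),(280,435,330,520)])/3+[180,45,180,45]
for f in F:
    e=world(W,[f[:2],f[2:]],.032); d=e[1]-e[0]; print('flat normal yaw',np.arctan2(-d[0],d[1]),e.mean(0)[:2],np.linalg.norm(d))
E
python3 cups.py
```

```text
wrist 1 [ 0.4645 -0.2908] [-1.0721  1.0786 -0.6687  0.9458]
wrist 2 [ 0.4672 -0.1991] [-1.4541  1.3539 -0.4797  0.7592]
wrist 3 [ 0.5576 -0.2924] [-0.8075  0.8589 -1.2881  1.6299]
wrist 4 [ 0.5585 -0.201 ] [-0.4082  0.3838 -1.3863  1.687 ]
mean [ 0.5119 -0.2458] sp [np.float64(0.09167368274923715), np.float64(0.09141242219608789), np.float64(0.09307483248063673), np.float64(0.09135870068638742)]
scene 1 [ 0.4649 -0.2903] [-0.6737  0.6836 -0.5768  0.5136]
scene 2 [ 0.4679 -0.1976] [-0.6363  0.6446 -0.546   0.4872]
scene 3 [ 0.5568 -0.2918] [-0.245   0.2483 -0.322   0.2919]
scene 4 [ 0.5603 -0.2005] [-0.5093  0.5152 -0.8832  0.8086]
mean [ 0.5125 -0.245 ] sp [np.float64(0.09280549706127442), np.float64(0.09137551408441758), np.float64(0.09189541820658943), np.float64(0.09241139623293136)]
flat normal yaw 0.45874479633588694 [ 0.4823 -0.2795] 0.052044313896963214
flat normal yaw 0.18832323972331322 [ 0.4843 -0.1977] 0.05274645896394615
flat normal yaw 0.26790081305677277 [ 0.5715 -0.283 ] 0.04769172073090665
flat normal yaw -0.9415488930412335 [ 0.5676 -0.22  ] 0.042939849740025945
```

Both cameras agree on the cups within about 1.5 mm and their spacing matches 92 mm. The tool tilt drifts as I move, so I'll test whether +x motion reverses it on the way back.

>>> {"op": "carry_out", "data": {"targets": "2.5 0 0 0 8; 2.5 0 0 0 8; 2.5 0 0 0 8; 0 0 0 0 8"}}

```text
clock: 7.6
tcp_pos: [0.592, -0.236, 0.2151]
orientation: [-1.567, -0.1, 0.126]
force: [-0.2, -0.6, -0.6]
width: 0.938
```

>>> {"op": "carry_out", "data": {"targets": "0 0 4.8 0 6; 0 0 4.8 0 6; 0 0 4.8 0 6; 0 0 4.8 0 6; 0 0 0 0 6"}}

```text
clock: 8.1
tcp_pos: [0.5649, -0.0343, 0.2147]
orientation: [-1.566, -0.099, 0.131]
force: [0.3, -0.4, 0.8]
width: 0.7
```

>>> {"op": "carry_out", "data": {"targets": "0 0 4.8 0 6; 0 0 4.8 0 6; 0 0 4.8 0 6; 0 0 4.8 0 6; 0 0 0 0 6"}}

```text
clock: 8.6
tcp_pos: [0.5361, 0.162, 0.216]
orientation: [-1.566, -0.1, 0.136]
force: [0.2, -0.8, -0.5]
width: 0.698
```

>>> {"op": "carry_out", "data": {"targets": "-1.3 0 0 0 6; -1.3 0 0 0 6; 0 0 0 0 6"}}

```text
clock: 8.9
tcp_pos: [0.5081, 0.1601, 0.213]
orientation: [-1.566, -0.1, 0.142]
force: [-0.2, -1.1, 0.6]
width: 0.701
```

>>> {"op": "carry_out", "data": {"targets": "1 0 0 0 6; 1 0 0 0 6; 1 0 0 0 6; 1 0 0 0 6; 1 0 0 0 6; 1 0 0 0 6; 0 0 0 0 6"}}

```text
clock: 9.6
tcp_pos: [0.5767, 0.1679, 0.2198]
orientation: [-1.567, -0.103, 0.14]
force: [0.5, -0.9, -0.5]
width: 0.703
```

>>> {"op": "carry_out", "data": {"targets": "0 3 0 0 6; 0 3 0 0 6; 0 3 0 0 6; 0 0 0 0 6"}}

```text
clock: 10.0
tcp_pos: [0.5885, 0.1692, 0.1281]
orientation: [-1.566, -0.105, 0.139]
force: [-0.4, 0.5, 1.6]
width: 0.701
```

```bash
cat >> h.py <<'E'
def go(x,y,z,yaw=None):
    s=sense(); M=Rt(s['orientation']); d=M.T@(np.array([x,y,z])-s['tcp_pos'])*100
    r=0 if yaw is None else -((yaw-s['orientation'][2]+np.pi)%(2*np.pi)-np.pi)
    if r:  # shift as seen after the turn about tool y
        d2=(M@R.from_rotvec([0,r,0]).as_matrix()).T@M@d
    else: d2=d
    print('tcp',s['tcp_pos'],'yaw',s['orientation'][2].round(3),'tool y',M[:,1],'w',round(float(s['width']),3),'F',s['force'].round(1)); print(f'to {x,y,z,yaw}: shift now',d.round(2),'roll',round(r,3),'shift after roll',d2.round(2))
E
python3 - <<'E'
from h import *
p=np.load("c1.npy"); W=camT('wrist',dict(tcp_pos=p[:3],orientation=p[3:]))
print(world(W,np.array([(280,62),(278,82),(565,105),(556,125)])/1.5,.016))
print('scene rail',world(camT('scene'),[(145+265/5,190+30/5),(145+70/5,190+270/5)],.016))
go(.37,-.24,.13,0)
E
```

```text
[[ 0.4097 -0.3375  0.016 ]
 [ 0.4216 -0.3387  0.016 ]
 [ 0.4124 -0.1459  0.016 ]
 [ 0.4254 -0.1483  0.016 ]]
scene rail [[ 0.4015 -0.1481  0.016 ]
 [ 0.4093 -0.3359  0.016 ]]
tcp [0.5885 0.1692 0.1281] yaw 0.139 tool y [ 0.1036  0.0189 -0.9944] w 0.701 F [-0.4  0.5  1.6]
to (0.37, -0.24, 0.13, 0): shift now [-27.13  -3.23 -37.49] roll 0.139 shift after roll [-21.68  -3.23 -40.89]
```

>>> {"op": "carry_out", "data": {"targets": "0 0 0 0.14 2; -2.2 -0.4 -4.1 0 0; -2.2 -0.4 -4.1 0 0; -2.2 -0.4 -4.1 0 0; -2.2 -0.4 -4.1 0 0; -2.2 -0.4 -4.1 0 0; -2.2 -0.4 -4.1 0 0; -2.2 -0.4 -4.1 0 0; -2.2 -0.4 -4.1 0 0; -2.2 -0.4 -4.1 0 0; -2.2 0 -4.1 0 0; 0 0 0 0 0"}}

```text
clock: 11.2
tcp_pos: [0.3623, -0.2566, 0.1481]
orientation: [-1.559, -0.126, -0.006]
force: [0.1, 0.3, 0.5]
width: -0.006
```

```bash
python3 -c "
from h import *
go(.375,-.24,.022,0)"
```

```text
tcp [ 0.3623 -0.2566  0.1481] yaw -0.006 tool y [ 0.126   0.0109 -0.992 ] w -0.006 F [0.1 0.3 0.5]
to (0.375, -0.24, 0.022, 0): shift now [-0.34 12.69  1.52] roll -0.006 shift after roll [-0.33 12.69  1.52]
```

>>> {"op": "carry_out", "data": {"targets": "-0.3 4 1.5 0 0; 0 4 0 0 0; 0 3 0 0 0; 0 1.3 0 0 0; 0 0 0 0 0"}}

```text
clock: 11.7
tcp_pos: [0.3799, -0.2445, 0.0288]
orientation: [-1.567, -0.137, -0.009]
force: [-0.3, -0.5, -0.1]
width: -0.0
```

>>> {"op": "carry_out", "data": {"targets": "1 0 0 0 0; 1 0 0 0 0; 0.7 0 0 0 0; 0.7 0 0 0 0; 0.7 0 0 0 0"}}

```text
clock: 12.2
tcp_pos: [0.4264, -0.2458, 0.0398]
orientation: [-1.571, -0.142, -0.008]
force: [0.7, 1.2, 0.5]
width: 0.002
```

```bash
python3 -c "
from h import *
go(.385,-.2455,.040,0)"
```

```text
tcp [ 0.4264 -0.2458  0.0398] yaw -0.008 tool y [ 0.1418 -0.0016 -0.9899] w 0.002 F [0.7 1.2 0.5]
to (0.385, -0.2455, 0.04, 0): shift now [-4.09 -0.61  0.  ] roll -0.008 shift after roll [-4.09 -0.61  0.03]
```

>>> {"op": "carry_out", "data": {"targets": "-2 -0.3 0 0 0; -2.1 -0.3 0 0 0; -0.3 2.2 0 0 0; 0 0 0 0 0"}}

```text
clock: 12.6
tcp_pos: [0.3873, -0.2464, 0.0192]
orientation: [-1.574, -0.146, -0.005]
force: [-0.5, -0.0, 0.1]
width: 0.001
```

Now I push +x against the fixed base edge, keeping the height level.

>>> {"op": "carry_out", "data": {"targets": "0.8 0.12 0 0 0; 0.8 0.12 0 0 0; 0.8 0.12 0 0 0; 0.8 0.12 0 0 0"}}

```text
clock: 13.0
tcp_pos: [0.3998, -0.2395, 0.0162]
orientation: [-1.55, -0.103, -0.001]
force: [-77.8, -24.4, 48.9]
width: 0.002
```

>>> {"op": "carry_out", "data": {"targets": "0.8 0.12 0 0 0; 0.8 0.12 0 0 0"}}

```text
clock: 13.2
tcp_pos: [0.4002, -0.2364, 0.0147]
orientation: [-1.535, -0.071, 0.003]
force: [-83.5, -34.3, 54.4]
width: 0.0
```

>>> {"op": "carry_out", "data": {"targets": "0.5 0 -0.3 0 0; 0.5 0 -0.3 0 0"}}

```text
clock: 13.4
tcp_pos: [0.3997, -0.2369, 0.0146]
orientation: [-1.519, -0.046, 0.004]
force: [-31.4, 4.6, 21.5]
width: 0.002
```

>>> {"op": "carry_out", "data": {"targets": "0.5 0 -0.5 0 0; 0.5 0 -0.5 0 0"}}

```text
clock: 13.6
tcp_pos: [0.3998, -0.2384, 0.0141]
orientation: [-1.498, -0.019, 0.007]
force: [-29.1, 21.9, 37.8]
width: 0.001
```

>>> {"op": "carry_out", "data": {"targets": "0.4 -0.1 0.5 0 0; 0.4 -0.1 0.5 0 0"}}

```text
clock: 13.8
tcp_pos: [0.4004, -0.2271, 0.0165]
orientation: [-1.492, -0.001, 0.011]
force: [-33.2, -20.6, -0.4]
width: -0.001
```

>>> {"op": "carry_out", "data": {"targets": "0 -0.2 0.6 0 0; 0 -0.2 0.6 0 0; 0 0 0 0 0"}}

```text
clock: 14.1
tcp_pos: [0.4006, -0.2149, 0.0229]
orientation: [-1.492, 0.003, 0.012]
force: [-4.8, 0.3, -2.8]
width: 0.0
```

>>> {"op": "carry_out", "data": {"targets": "-0.5 -4.5 0 0 0; 0 0 0 0 0"}}

```text
clock: 14.3
tcp_pos: [0.3971, -0.2186, 0.0688]
orientation: [-1.492, 0.003, 0.013]
force: [0.5, -0.1, -0.6]
width: -0.006
```

```bash
python3 -c "
from h import *
go(.465,-.198,.065)
go(.465,-.198,.036)"
```

```text
tcp [ 0.3971 -0.2186  0.0688] yaw 0.013 tool y [-0.0041  0.0786 -0.9969] w -0.006 F [ 0.5 -0.1 -0.6]
to (0.465, -0.198, 0.065, None): shift now [6.82 0.51 1.93] roll 0 shift after roll [6.82 0.51 1.93]
tcp [ 0.3971 -0.2186  0.0688] yaw 0.013 tool y [-0.0041  0.0786 -0.9969] w -0.006 F [ 0.5 -0.1 -0.6]
to (0.465, -0.198, 0.036, None): shift now [6.82 3.41 1.7 ] roll 0 shift after roll [6.82 3.41 1.7 ]
```

>>> {"op": "carry_out", "data": {"targets": "3.4 0 0.9 0 0; 3.4 0.2 0.9 0 0; 0 1.5 0 0 0; 0 1.7 0 0 0; 0 0 0 0 0"}}

```text
clock: 14.8
tcp_pos: [0.4731, -0.1975, 0.0386]
orientation: [-1.498, -0.007, 0.013]
force: [0.1, 0.2, -0.1]
width: 0.001
```

>>> {"op": "carry_out", "data": {"targets": "0 0.1 0.7 0 0; 0 0.1 0.7 0 0; 0 0.05 0.6 0 0; 0 0.05 0.6 0 0"}}

```text
clock: 15.2
tcp_pos: [0.472, -0.175, 0.0388]
orientation: [-1.508, -0.007, 0.016]
force: [-13.4, -63.1, -22.1]
width: 0.002
```

>>> {"op": "carry_out", "data": {"targets": "0 0 0.5 0 0; 0 0 0.5 0 0; 0 0 0.5 0 0"}}

```text
clock: 15.5
tcp_pos: [0.4718, -0.175, 0.0392]
orientation: [-1.535, -0.015, 0.019]
force: [-7.9, -47.5, -27.7]
width: -0.0
```

>>> {"op": "carry_out", "data": {"targets": "0 0 0.5 0 0; 0 0 0.5 0 0"}}

```text
clock: 15.7
tcp_pos: [0.4718, -0.1748, 0.0393]
orientation: [-1.552, -0.02, 0.02]
force: [-7.7, -49.1, -25.4]
width: -0.006
```

>>> {"op": "carry_out", "data": {"targets": "0 0 0.5 0 0; 0 0 0.5 0 0; 0 0 -0.8 0 0; 1.2 0 -0.6 0 0; 0.7 0 0 0 0; 0.5 0 0 0 0"}}

```text
clock: 16.3
tcp_pos: [0.4746, -0.1862, 0.0384]
orientation: [-1.554, 0.024, 0.024]
force: [-27.0, -14.1, 13.5]
width: 0.002
```

>>> {"op": "carry_out", "data": {"targets": "-0.8 0 0 0 0; 0 -2 0 0 0; 0 0 0 0 0"}}

```text
clock: 16.6
tcp_pos: [0.4655, -0.1865, 0.0608]
orientation: [-1.555, 0.025, 0.023]
force: [1.1, 0.9, -0.4]
width: 0.005
```

```bash
python3 -c "
from h import *
go(.47,.15,.17,.14)"
```

```text
tcp [ 0.4655 -0.1865  0.0608] yaw 0.023 tool y [-0.0257  0.0157 -0.9995] w 0.005 F [ 1.1  0.9 -0.4]
to (0.47, 0.15, 0.17, 0.14): shift now [  0.93 -10.4   33.8 ] roll -0.117 shift after roll [  4.89 -10.4   33.46]
```

>>> {"op": "carry_out", "data": {"targets": "0 -3 0 -0.11 6; 0.6 -1 4.2 0 6; 0.6 -1 4.2 0 6; 0.6 -1 4.2 0 6; 0.6 -1 4.2 0 6; 0.6 -1 4.2 0 6; 0.6 -1 4.2 0 6; 0.6 -1 4.2 0 6; 0.6 0 4.2 0 6; 0 0 0 0 6"}}

```text
clock: 17.6
tcp_pos: [0.4697, 0.1668, 0.1722]
orientation: [-1.551, 0.012, 0.134]
force: [-1.6, -0.3, -0.0]
width: 0.702
```

```bash
python3 - <<'E'
from h import *
go(.5,.236,.12,.14)
s=sense();im=grab_frame("wrist"); cv2.imwrite("pics/w4.png",im[:300]if 0 else cv2.resize(im[90:330],None,fx=1.56,fy=1.56,interpolation=cv2.INTER_CUBIC))
np.save("w4.npy",np.r_[s['tcp_pos'],s['orientation']])
# predicted tops from first measurement
print('pred px',proj(camT('wrist',s),[(.505,.0821,.06),(.517,.1551,.06),(.5002,.2363,.06),(.5039,.3122,.06)]))
E
```

```text
tcp [0.4697 0.1668 0.1722] yaw 0.134 tool y [-0.0142  0.0181 -0.9997] w 0.702 F [-1.6 -0.3 -0. ]
to (0.5, 0.236, 0.12, 0.14): shift now [3.99 5.31 6.35] roll -0.006 shift after roll [4.03 5.31 6.33]
pred px [[159.6185 217.9466]
 [236.8521 238.3643]
 [323.8169 232.1825]
 [399.418  244.4526]]
```

View pics/w4.png

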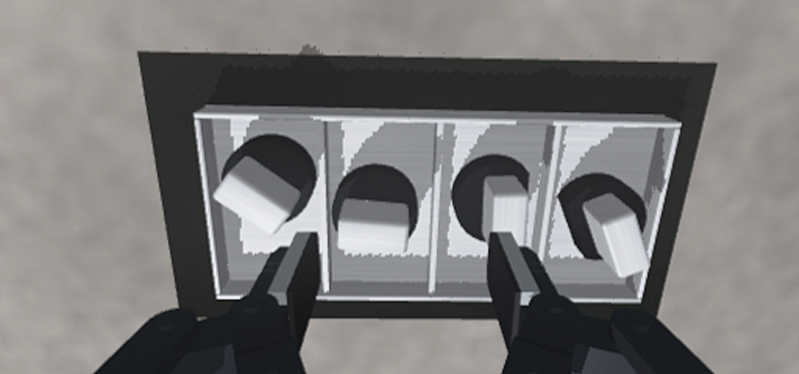

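Both views agree within about 3 mm, and I'll use the averages. Now to grasp plug C.

>>> {"op": "carry_out", "data": {"targets": "2 0 3.2 0 4.5; 2 0 3.2 0 4.5; 0 3 0 0 4.5; 0 0 0 0 4.5"}}

```text
clock: 18.05
tcp_pos: [0.5011, 0.2345, 0.1421]
orientation: [-1.552, 0.011, 0.132]
force: [0.1, 0.2, 0.3]
width: 0.527
```

```bash
python3 -c "
from h import *
go(.5,.237,.045,.15)"
```

```text
tcp [0.5011 0.2345 0.1421] yaw 0.132 tool y [-0.0136  0.0174 -0.9998] w 0.527 F [0.1 0.2 0.3]
to (0.5, 0.237, 0.045, 0.15): shift now [0.03 9.71 0.08] roll -0.018 shift after roll [0.04 9.71 0.08]
```

>>> {"op": "carry_out", "data": {"targets": "0 4 0 -0.02 4.5; 0 3 0.1 0 4.5; 0 2 0 0 4.5; 0 0.6 0 0 4.5; 0 0 0 0 4.5"}}

```text
clock: 18.55
tcp_pos: [0.5023, 0.2334, 0.048]
orientation: [-1.551, 0.006, 0.148]
force: [-0.5, 0.1, 0.1]
width: 0.522
```

```bash
python3 -c "
from h import *
go(.5,.237,.044,.15)"
```

```text
tcp [0.5023 0.2334 0.048 ] yaw 0.148 tool y [-0.0093  0.0188 -0.9998] w 0.522 F [-0.5  0.1  0.1]
to (0.5, 0.237, 0.044, 0.15): shift now [-0.17  0.41  0.38] roll -0.002 shift after roll [-0.17  0.41  0.38]
```

>>> {"op": "carry_out", "data": {"targets": "-0.2 0.2 0.3 0 4.5; 0 0 0 0 1.5; 0 0 0 0 1.5; 0 0 0 0 1.5; 0 0 0 0 1.5", "grip_force": 50}}

```text
clock: 19.05
tcp_pos: [0.5017, 0.2363, 0.0505]
orientation: [-1.55, 0.001, 0.147]
force: [0.6, -0.1, -1.2]
width: 0.251
```

>>> {"op": "carry_out", "data": {"targets": "0 -2 0 0 1.5; 0 -4 0 0 1.5; 0 -4 0 0 1.5; 0 -2 0 0 1.5; 0 0 0 0 1.5"}}

```text
clock: 19.55
tcp_pos: [0.5014, 0.2334, 0.1741]
orientation: [-1.55, 0.003, 0.147]
force: [-0.1, 1.1, -2.1]
width: 0.249
```

```bash
python3 -c "
from h import *
go(.4651,-.2902,.16,-1.112)"
```

```text
tcp [0.5014 0.2334 0.1741] yaw 0.147 tool y [-0.0064  0.0197 -0.9998] w 0.249 F [-0.1  1.1 -2.1]
to (0.4651, -0.2902, 0.16, -1.112): shift now [-11.27   0.4  -51.28] roll 1.259 shift after roll [ 45.36   0.4  -26.45]
```

>>> {"op": "carry_out", "data": {"targets": "-1 0 -4.6 0 1.5; -1 0 -4.6 0 1.5; -1 0 -4.6 0 1.5; -1 0 -4.6 0 1.5; -1 0 -4.6 0 1.5; -1 0 -4.6 0 1.5; -1 0 -4.6 0 1.5; -1 0 -4.6 0 1.5; -1 0 -4.6 0 1.5; -1 0 -4.6 0 1.5; 0 0 0 0 1.5"}}

```text
clock: 20.65
tcp_pos: [0.4644, -0.2519, 0.1514]
orientation: [-1.545, 0.012, 0.152]
force: [-0.1, 0.6, -0.7]
width: 0.245
```

>>> {"op": "carry_out", "data": {"targets": "0 0 0 0.13 1.5; 0 0 0 0.13 1.5; 0 0 0 0.13 1.5; 0 0 0 0.13 1.5; 0 0 0 0.13 1.5; 0 0 0 0.13 1.5; 0 0 0 0.13 1.5; 0 0 0 0.13 1.5; 0 0 0 0.1 1.5; 0 0 0 0 1.5"}}

```text
clock: 21.65
tcp_pos: [0.459, -0.2469, 0.1369]
orientation: [-1.581, 0.047, -1.036]
force: [-0.5, -1.4, -0.7]
width: 0.246
```

```bash
python3 -c "
from h import *
go(.4651,-.2902,.10,-1.112)"
```

```text
tcp [ 0.459  -0.2469  0.1369] yaw -1.036 tool y [-0.0323  0.0353 -0.9989] w 0.246 F [-0.5 -1.4 -0.7]
to (0.4651, -0.2902, 0.1, -1.112): shift now [ 4.21  3.51 -1.65] roll 0.076 shift after roll [ 4.32  3.51 -1.32]
```

>>> {"op": "carry_out", "data": {"targets": "0 0 0 0.07 1.5; 2.1 0 -0.7 0 1.5; 2.1 0.5 -0.7 0 1.5; 0 1 0 0 1.5; 0 0 0 0 1.5"}}

```text
clock: 22.15
tcp_pos: [0.4637, -0.2883, 0.1151]
orientation: [-1.586, 0.052, -1.092]
force: [0.7, 0.0, -2.2]
width: 0.248
```

```bash
python3 -c "
from h import *
go(.4651,-.2902,.09,-1.112)"
```

```text
tcp [ 0.4637 -0.2883  0.1151] yaw -1.092 tool y [-0.0372  0.0391 -0.9985] w 0.248 F [ 0.7  0.  -2.2]
to (0.4651, -0.2902, 0.09, -1.112): shift now [0.37 2.49 0.07] roll 0.02 shift after roll [0.36 2.49 0.08]
```

```bash
cat >> h.py <<'E'
def plug(g_or,g_pos,pc,cup,yaw,up):
    """g_*: tool pose at grasp (plug upright at pc on tray floor z=.004); prints plug state and shift to put foot centre over cup, 'up' above home"""
    s=sense(); G=Rt(g_or); M=Rt(s['orientation'])
    foot=M@G.T@(np.array([pc[0],pc[1],.004])-g_pos)+s['tcp_pos']; D=M@G.T
    ax=D[:,2]; py=g_or[2]; 
    px=M[:,2]; yw=np.arctan2(px[1],px[0])
    print('foot',foot,'axis',ax,'tool z yaw',yw.round(3),'(want',yaw,'or opposite) F',s['force'].round(1),'w',round(float(s['width']),3))
    d=np.array([cup[0],cup[1],.016+up])-foot; print('shift cm',(M.T@d*100).round(2),'roll',round(-((yaw-yw+np.pi/2)%np.pi-np.pi/2),3))
E
python3 -c "
from h import *
plug([-1.55,.001,.147],np.array([.5017,.2363,.0505]),(.5003,.2365),(.4651,-.2902),.459,.02)"
```

```text
foot [ 0.4609 -0.2855  0.0687] axis [ 0.0552 -0.0286  0.9981] tool z yaw 0.48 (want 0.459 or opposite) F [ 0.7  0.  -2.2] w 0.248
shift cm [0.78 3.23 0.21] roll 0.021
```

>>> {"op": "carry_out", "data": {"targets": "0.7 1 0.2 0.02 1.5; 0 1 0 0 1.5; 0 0.8 0 0 1.5; 0 0 0 0 1.5"}}

```text
clock: 22.55
tcp_pos: [0.4676, -0.2906, 0.0834]
orientation: [-1.588, 0.054, -1.11]
force: [0.8, -0.1, -0.8]
width: 0.25
```

```bash
python3 -c "
from h import *
plug([-1.55,.001,.147],np.array([.5017,.2363,.0505]),(.5003,.2365),(.4651,-.2902),.459,.0)"
```

```text
foot [ 0.4647 -0.2878  0.0371] axis [ 0.0571 -0.0303  0.9979] tool z yaw 0.462 (want 0.459 or opposite) F [ 0.8 -0.1 -0.8] w 0.25
shift cm [ 0.35  2.09 -0.03] roll 0.003
```

>>> {"op": "carry_out", "data": {"targets": "0.2 0.4 0 0 1.5; 0 0.5 0 0 1.5; 0 0.5 0 0 1.5; 0 0.4 0 0 1.5"}}

```text
clock: 22.95
tcp_pos: [0.4681, -0.2914, 0.0744]
orientation: [-1.588, 0.054, -1.108]
force: [-18.7, 12.8, 52.3]
width: 0.248
```

```bash
python3 -c "
from h import *
plug([-1.55,.001,.147],np.array([.5017,.2363,.0505]),(.5003,.2365),(.4651,-.2902),.459,.0)"
```

```text
foot [ 0.4652 -0.2886  0.0281] axis [ 0.0575 -0.0304  0.9979] tool z yaw 0.464 (want 0.459 or opposite) F [-18.7  12.8  52.3] w 0.248
shift cm [ 0.21  1.2  -0.06] roll 0.005
```

>>> {"op": "carry_out", "data": {"targets": "-0.2 -0.2 -0.1 0 1.5; -0.1 0.3 -0.1 0 1.5; 0 0.3 0 0 1.5; 0 0.3 0 0 1.5"}}

```text
clock: 23.35
tcp_pos: [0.4654, -0.2898, 0.0715]
orientation: [-1.586, 0.051, -1.107]
force: [-14.5, 13.5, 46.9]
width: 0.244
```

```bash
python3 -c "
from h import *
plug([-1.55,.001,.147],np.array([.5017,.2363,.0505]),(.5003,.2365),(.4651,-.2902),.459,.0)
print(sense()['moment'],sense()['tcp_pos'])"
```

```text
foot [ 0.4627 -0.2871  0.0251] axis [ 0.0547 -0.0282  0.9981] tool z yaw 0.464 (want 0.459 or opposite) F [-14.5  13.5  46.9] w 0.244
shift cm [0.43 0.89 0.1 ] roll 0.005
[1.9804 2.037  0.1198] [ 0.4654 -0.2898  0.0715]
```

>>> {"op": "carry_out", "data": {"targets": "0 0 0 0 3; 0 0 0 0 4; 0 0 0 0 4; 0 -1.5 0 0 4; 0 -3 0 0 4; 0 -2 0 0 4; 0 0 0 0 0; 0 0 0 0 0; 0 0 0 0 0"}}

```text
clock: 24.25
tcp_pos: [0.4677, -0.2925, 0.1386]
orientation: [-1.587, 0.052, -1.108]
force: [0.4, -0.6, 0.2]
width: 0.009
```

```bash
python3 - <<'E'
from h import *
go(.4651,-.2902,.092)
cv2.imwrite("pics/d1.png",grab_frame("side")); im=grab_frame("side")
S=camT('side')
print(proj(S,[(.4651,-.2902,.072),(.4651,-.2902,.016),(.4651,-.2902,.081)]))
crop(im,200,220,310,310,5,"pics/d1.png")
E
```

```text
tcp [ 0.4677 -0.2925  0.1386] yaw -1.108 tool y [-0.0381  0.0396 -0.9985] w 0.009 F [ 0.4 -0.6  0.2]
to (0.4651, -0.2902, 0.092, None): shift now [-0.08  4.67 -0.06] roll 0 shift after roll [-0.08  4.67 -0.06]
[[231.734  265.1343]
 [232.6346 280.3237]
 [231.5825 262.5798]]
```

View pics/d1.png

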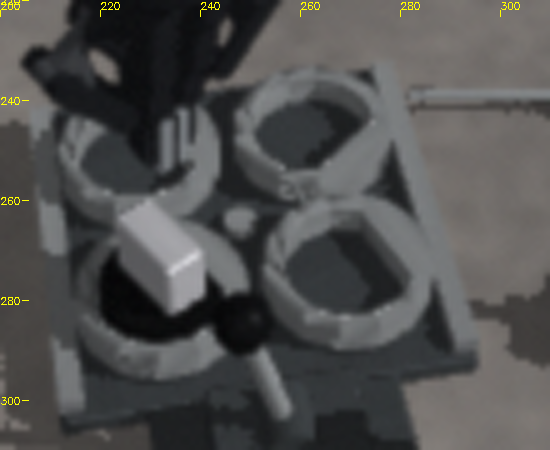

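Plug C is in cup 1: its wing top is at about (232,267), against (232,265) predicted for home. I'll press it to be sure.

>>> {"op": "carry_out", "data": {"targets": "-0.1 3 -0.1 0 0; 0 1.5 0 0 0; 0 0.5 0 0 0; 0 0.4 0 0 0; 0 0.4 0 0 0"}}

```text
clock: 24.85
tcp_pos: [0.4653, -0.2902, 0.086]
orientation: [-1.587, 0.052, -1.107]
force: [-17.8, 13.0, 61.8]
width: -0.0
```

>>> {"op": "carry_out", "data": {"targets": "0 -3 0 0 0; 0 -4 0 0 2; 0 0 0 0.14 4.5; 0 0 0 0.14 4.5; 0 0 0 0.14 4.5; 0 0 0 0 4.5"}}

```text
clock: 25.45
tcp_pos: [0.4685, -0.2933, 0.1621]
orientation: [-1.605, 0.039, -1.542]
force: [0.3, 0.6, 0.3]
width: 0.527
```

```bash
python3 -c "
from h import *
go(.516,.156,.14,-1.53)"
```

```text
tcp [ 0.4685 -0.2933  0.1621] yaw -1.542 tool y [-0.0354  0.0378 -0.9987] w 0.527 F [0.3 0.6 0.3]
to (0.516, 0.156, 0.14, -1.53): shift now [-44.65   3.74   6.18] roll -0.012 shift after roll [-44.58   3.74   6.7 ]
```

>>> {"op": "carry_out", "data": {"targets": "-4.4 0.2 0.6 0 4.5; -4.4 0.2 0.6 0 4.5; -4.4 0.2 0.6 0 4.5; -4.4 0.2 0.6 0 4.5; -4.4 0.2 0.6 0 4.5; -4.4 0.2 0.6 0 4.5; -4.4 0.2 0.6 0 4.5; -4.4 0.2 0.6 0 4.5; -4.4 0.2 0.6 0 4.5; 0 0 0 0 4.5"}}

```text
clock: 26.45
tcp_pos: [0.5043, 0.1191, 0.1576]
orientation: [-1.603, 0.04, -1.499]
force: [-0.3, -0.0, -0.7]
width: 0.531
```

```bash
python3 - <<'E'
from h import *
go(.516,.156,.10,-1.53)
s=sense();im=grab_frame("wrist"); cv2.imwrite("pics/w5.png",cv2.resize(im,(768,576),interpolation=cv2.INTER_CUBIC))
print('pred px',proj(camT('wrist',s),[(.505,.0836,.06),(.516,.156,.06),(.503,.3125,.06)])*1.5)
E
```

```text
tcp [0.5043 0.1191 0.1576] yaw -1.499 tool y [-0.0348  0.0375 -0.9987] w 0.531 F [-0.3 -0.  -0.7]
to (0.516, 0.156, 0.1, -1.53): shift now [-3.37  5.85  1.63] roll 0.031 shift after roll [-3.42  5.85  1.52]
pred px [[ 388.6883  359.8701]
 [ 418.673   241.5055]
 [ 423.0263 -111.1334]]
```

View pics/w5.png

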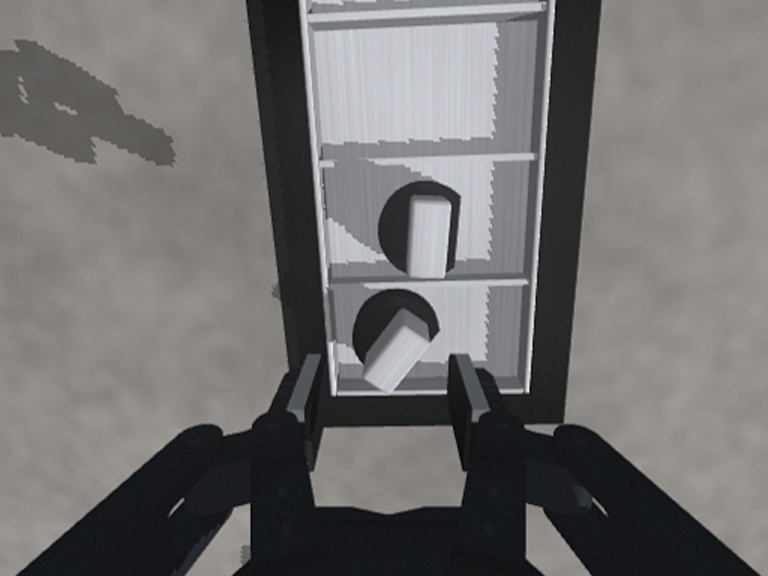

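```bash
python3 - <<'E'
from h import *
s=sense();KT=camT('wrist',s)
print('tray corners',world(KT,np.array([(335,393),(528,391)])/1.5,.024),'mat corner',world(KT,np.array([(322,427),(562,424)])/1.5,.001))
print('tray earlier (.4672,.0354),(.6028,.0501); mat earlier (.4358,-.0101)(.6423,.0117)')
b=world(KT,np.array([(413,203),(450,203),(446,278),(408,276)])/1.5,.06);print('B',b,b.mean(0))
a=world(KT,np.array([(403,312),(430,342),(390,391),(365,371)])/1.5,.06);print('A',a.mean(0),a)
E
```

```text
tray corners [[0.4691 0.0346 0.024 ]
 [0.6037 0.0486 0.024 ]] mat corner [[ 0.457  -0.0108  0.001 ]
 [ 0.6433  0.0097  0.001 ]]
tray earlier (.4672,.0354),(.6028,.0501); mat earlier (.4358,-.0101)(.6423,.0117)
B [[0.511  0.1745 0.06  ]
 [0.5305 0.176  0.06  ]
 [0.533  0.1348 0.06  ]
 [0.5118 0.1342 0.06  ]] [0.5216 0.1549 0.06  ]
A [0.5093 0.0855 0.06  ] [[0.5108 0.1126 0.06  ]
 [0.5281 0.0954 0.06  ]
 [0.5072 0.061  0.06  ]
 [0.4912 0.0731 0.06  ]]
```

>>> {"op": "carry_out", "data": {"targets": "-1.8 0 0.9 0.03 4.5; -1.7 2 0.9 0 4.5; 0 3 0 0 4.5; 0 0 0 0 4.5"}}

```text
clock: 26.9
tcp_pos: [0.5194, 0.1532, 0.1075]
orientation: [-1.603, 0.038, -1.52]
force: [-0.3, -0.0, 0.3]
width: 0.526
```

```bash
python3 -c "
from h import *
go(.519,.155,.048,-1.53)"
```

```text
tcp [0.5194 0.1532 0.1075] yaw -1.52 tool y [-0.0345  0.0363 -0.9987] w 0.526 F [-0.3 -0.   0.3]
to (0.519, 0.155, 0.048, -1.53): shift now [0.05 5.95 0.17] roll 0.01 shift after roll [0.05 5.95 0.17]
```

>>> {"op": "carry_out", "data": {"targets": "0 3 0.1 0.01 4.5; 0 2 0.1 0 4.5; 0 1 0 0 4.5; 0 0 0 0 4.5"}}

```text
clock: 27.3
tcp_pos: [0.5216, 0.1521, 0.0496]
orientation: [-1.601, 0.038, -1.527]
force: [0.2, 0.0, -0.8]
width: 0.528
```

```bash
python3 -c "
from h import *
go(.519,.155,.046,-1.53)"
```

```text
tcp [0.5216 0.1521 0.0496] yaw -1.527 tool y [-0.0318  0.0366 -0.9988] w 0.528 F [ 0.2  0.  -0.8]
to (0.519, 0.155, 0.046, -1.53): shift now [-0.28  0.38 -0.24] roll 0.003 shift after roll [-0.28  0.38 -0.24]
```

>>> {"op": "carry_out", "data": {"targets": "-0.25 0.2 -0.1 0 4.5; 0 0 0 0 1.5; 0 0 0 0 1.5; 0 0 0 0 1.5; 0 0 0 0 1.5"}}

```text
clock: 27.8
tcp_pos: [0.5222, 0.1544, 0.0516]
orientation: [-1.596, 0.039, -1.526]
force: [-0.1, 0.1, -1.8]
width: 0.246
```

```bash
python3 -c "
from h import *
s=sense(); print(s['tcp_pos'],s['orientation']); np.save('gB.npy',np.r_[s['tcp_pos'],s['orientation']])"
```

```text
[0.5222 0.1544 0.0516] [-1.5962  0.0386 -1.5257]
```

>>> {"op": "carry_out", "data": {"targets": "0 -2 0 0 1.5; 0 -4 0 0 1.5; 0 -4 0 0 1.5; 0 -2 0 0 1.5; 0 0 0 0 1.5"}}

```text
clock: 28.3
tcp_pos: [0.5246, 0.1497, 0.1751]
orientation: [-1.599, 0.038, -1.525]
force: [0.3, -0.2, -2.1]
width: 0.243
```

```bash
python3 -c "
from h import *
go(.4674,-.1983,.16,-1.383)"
```

```text
tcp [0.5246 0.1497 0.1751] yaw -1.525 tool y [-0.0299  0.0367 -0.9989] w 0.243 F [ 0.3 -0.2 -2.1]
to (0.4674, -0.1983, 0.16, -1.383): shift now [34.53  0.4  -7.3 ] roll -0.142 shift after roll [ 33.15   0.4  -12.12]
```

>>> {"op": "carry_out", "data": {"targets": "0 0 0 -0.14 1.5; 4.1 0 -1.5 0 1.5; 4.1 0 -1.5 0 1.5; 4.1 0 -1.5 0 1.5; 4.1 0 -1.5 0 1.5; 4.1 0 -1.5 0 1.5; 4.1 0 -1.5 0 1.5; 4.1 0 -1.5 0 1.5; 4 0 -1.4 0 1.5; 0 0 0 0 1.5"}}

```text
clock: 29.3
tcp_pos: [0.4635, -0.204, 0.1515]
orientation: [-1.602, 0.047, -1.374]
force: [0.4, 0.7, -2.4]
width: 0.247
```

```bash
cat > p.py <<'E'
import sys
from h import *
g=np.load(f'g{sys.argv[1]}.npy'); C={'1':(.4651,-.2902,.459),'2':(.4674,-.1983,.188),'3':(.5571,-.2926,.268),'4':(.5594,-.2006,-.94)}[sys.argv[2]]
pc=tuple(map(float,sys.argv[4:6]))
plug(g[3:],g[:3],pc,C[:2],C[2],float(sys.argv[3]))
E
python3 p.py B 2 .02 .522 .155
```

```text
foot [ 0.4628 -0.203   0.1039] axis [ 0.0078 -0.0074  0.9999] tool z yaw 0.198 (want 0.188 or opposite) F [ 0.4  0.7 -2.4] w 0.247
shift cm [-0.05  6.78  0.75] roll 0.01
```

>>> {"op": "carry_out", "data": {"targets": "0 2 0.4 0.01 1.5; 0 2 0.3 0 1.5; 0 2 0 0 1.5; 0 0.6 0 0 1.5; 0 0 0 0 1.5"}}

```text
clock: 29.8
tcp_pos: [0.4653, -0.1984, 0.0782]
orientation: [-1.608, 0.051, -1.387]
force: [1.1, -1.0, -1.0]
width: 0.248
```

```bash
python3 p.py B 2 0 .522 .155
```

```text
foot [ 0.4644 -0.1973  0.0306] axis [ 0.0136 -0.0106  0.9999] tool z yaw 0.185 (want 0.188 or opposite) F [ 1.1 -1.  -1. ] w 0.248
shift cm [0.23 1.44 0.33] roll -0.003
```

>>> {"op": "carry_out", "data": {"targets": "0.15 0.2 0.3 0 1.5; 0 0.5 0 0 1.5; 0 0.5 0 0 1.5; 0 0.4 0 0 1.5"}}

```text
clock: 30.2
tcp_pos: [0.4687, -0.2004, 0.066]
orientation: [-1.608, 0.047, -1.384]
force: [-2.5, -0.2, 0.3]
width: 0.244
```

```bash
python3 p.py B 2 0 .522 .155
```

```text
foot [ 0.4678 -0.1995  0.0184] axis [ 0.0128 -0.0066  0.9999] tool z yaw 0.188 (want 0.188 or opposite) F [-2.5 -0.2  0.3] w 0.244
shift cm [-0.11  0.24 -0.01] roll 0.0
```

>>> {"op": "carry_out", "data": {"targets": "0 0.4 0 0 1.5; 0 0.2 0 0 1.5; 0 0 0 0 3.5; 0 0 0 0 3.8; 0 0 0 0 3.8; 0 -2 0 0 3.8; 0 -3 0 0 3.8; 0 0 0 0 0; 0 0 0 0 0; 0 0 0 0 0"}}

```text
clock: 31.2
tcp_pos: [0.473, -0.2024, 0.1143]
orientation: [-1.603, 0.045, -1.384]
force: [0.7, 0.8, 0.0]
width: 0.002
```

```bash
python3 -c "
from h import *
go(.4674,-.1983,.089)"
```

```text
tcp [ 0.473  -0.2024  0.1143] yaw -1.384 tool y [-0.0401  0.0378 -0.9985] w 0.002 F [0.7 0.8 0. ]
to (0.4674, -0.1983, 0.089, None): shift now [-0.39  2.57 -0.39] roll 0 shift after roll [-0.39  2.57 -0.39]
```

>>> {"op": "carry_out", "data": {"targets": "-0.4 1 -0.4 0 0; 0 1.2 0 0 0; 0 0.4 0 0 0; 0 0.4 0 0 0; 0 0.3 0 0 0"}}

```text
clock: 31.7
tcp_pos: [0.4679, -0.1978, 0.0861]
orientation: [-1.602, 0.044, -1.383]
force: [-15.6, 8.0, 57.6]
width: 0.004
```

>>> {"op": "carry_out", "data": {"targets": "0 -3 0 0 0; 0 -4 0 0 4.5; 0 0 0 0.14 4.5; 0 0 0 0.14 4.5; 0 0 0 0.14 4.5; 0 0 0 0.14 4.5; 0 0 0 0.13 4.5; 0 0 0 0 4.5"}}

```text
clock: 32.5
tcp_pos: [0.4695, -0.1997, 0.1544]
orientation: [-1.628, 0.013, -2.099]
force: [0.0, 0.1, 0.0]
width: 0.528
```

```bash
python3 -c "
from h import *
go(.507,.0845,.14,-2.10)"
```

```text
tcp [ 0.4695 -0.1997  0.1544] yaw -2.099 tool y [-0.0431  0.0402 -0.9983] w 0.528 F [0.  0.1 0. ]
to (0.507, 0.0845, 0.14, -2.1): shift now [-26.42   2.41 -10.97] roll 0.001 shift after roll [-26.4    2.41 -10.99]
```

>>> {"op": "carry_out", "data": {"targets": "-4.3 0 -1.8 0 4.5; -4.3 0 -1.8 0 4.5; -4.3 0 -1.8 0 4.5; -4.3 0 -1.8 0 4.5; -4.3 0 -1.8 0 4.5; -4.2 0 -1.8 0 4.5; 0 2 0 0 4.5; 0 0 0 0 4.5"}}

```text
clock: 33.3
tcp_pos: [0.5025, 0.0878, 0.1394]
orientation: [-1.631, 0.014, -2.068]
force: [-0.7, 0.8, 0.8]
width: 0.526
```

```bash
python3 - <<'E'
from h import *
go(.507,.0845,.10,-2.10)
s=sense();im=grab_frame("scene")
# tray moved? compare with projected tray edges: print bright-edge check via scene corner crop diff
cv2.imwrite("pics/s5.png",im)
go(.507,.0845,.048,-2.10)
E
```

```text
tcp [0.5025 0.0878 0.1394] yaw -2.068 tool y [-0.0465  0.0408 -0.9981] w 0.526 F [-0.7  0.8  0.8]
to (0.507, 0.0845, 0.1, -2.1): shift now [0.13 3.9  0.79] roll 0.032 shift after roll [0.1  3.9  0.79]
tcp [0.5035 0.0875 0.1408] yaw -2.069 tool y [-0.0443  0.0412 -0.9982] w 0.528 F [-0.1  0.5 -0.1]
to (0.507, 0.0845, 0.048, -2.1): shift now [0.24 9.24 1.  ] roll 0.031 shift after roll [0.21 9.24 1.01]
```

```bash
cat > wing.py <<'E'
import sys
from h import *
x,y=map(float,sys.argv[1:3])
s=sense();im=grab_frame("wrist");KT=camT('wrist',s);g=cv2.cvtColor(im,cv2.COLOR_BGR2GRAY)
p=proj(KT,[(x,y,.06)])[0];print('pred',p)
u,v=p.astype(int);sub=g[max(v-12,0):v+13,u-12:u+13];print('med',np.median(sub))
q=cv2.Canny(cv2.GaussianBlur(g,(3,3),0),25,60)
m=np.zeros_like(g);d=cv2.dilate(q,np.ones((2,2)))
n=cv2.floodFill((d>0).astype(np.uint8)*255,np.zeros((386,514),np.uint8),(u,v),128)
M=(n[1]==128).astype(np.uint8);print('area',M.sum())
c=max(cv2.findContours(M,0,2)[0],key=cv2.contourArea);r=cv2.minAreaRect(c);print(r)
w=world(KT,cv2.boxPoints(r),.06);print('center',w.mean(0)[:2]);e=[w[1]-w[0],w[2]-w[1]]
print([(np.linalg.norm(k).round(4),np.arctan2(k[1],k[0]).round(3)) for k in e])
E
python3 wing.py .507 .0845
```

```text
pred [269.5786 208.3769]
med 192.0
area 1135
((273.28173828125, 208.0558319091797), (24.793973922729492, 47.80677032470703), 4.085616588592529)
center [0.5094 0.0829]
[(np.float64(0.041), np.float64(1.01)), (np.float64(0.0192), np.float64(-0.554))]
```

The wing detector finds A at (0.509, 0.083), long axis 1.01, in agreement. Going down.

>>> {"op": "carry_out", "data": {"targets": "0.2 3 0.5 0.03 4.5; 0 3 0.5 0.01 4.5; 0 2 0 0 4.5; 0 1 0 0 4.5; 0 0 0 0 4.5"}}

```text
clock: 33.9
tcp_pos: [0.5116, 0.0792, 0.0523]
orientation: [-1.623, 0.017, -2.112]
force: [-0.5, -0.2, -0.4]
width: 0.527
```

```bash
python3 -c "
from h import *
go(.508,.084,.047,-2.11)"
```

```text
tcp [0.5116 0.0792 0.0523] yaw -2.112 tool y [-0.0359  0.0415 -0.9985] w 0.527 F [-0.5 -0.2 -0.4]
to (0.508, 0.084, 0.047, -2.11): shift now [-0.22  0.56 -0.53] roll -0.002 shift after roll [-0.22  0.56 -0.53]
```

>>> {"op": "carry_out", "data": {"targets": "-0.2 0.4 -0.4 0 4.5; 0 0 0 0 1.5; 0 0 0 0 1.5; 0 0 0 0 1.5; 0 0 0 0 1.5"}}

```text
clock: 34.4
tcp_pos: [0.5108, 0.0828, 0.0519]
orientation: [-1.619, 0.02, -2.112]
force: [0.4, 0.0, -2.0]
width: 0.253
```

```bash
python3 -c "
from h import *
s=sense(); print(s['tcp_pos'],s['orientation']); np.save('gA.npy',np.r_[s['tcp_pos'],s['orientation']])
M=Rt(s['orientation']); print('plug x offset along tool x', (np.array([.508,.084])-s['tcp_pos'][:2])@M[:2,0], 'centre est', s['tcp_pos'][:2]+M[:2,0]*((np.array([.508,.084])-s['tcp_pos'][:2])@M[:2,0]))"
```

```text
[0.5108 0.0828 0.0519] [-1.6187  0.02   -2.1122]
plug x offset along tool x 0.0004376053280316164 centre est [0.5106 0.0824]
```

>>> {"op": "carry_out", "data": {"targets": "0 -2 0 0 1.5; 0 -4 0 0 1.5; 0 -4 0 0 1.5; 0 -2 0 0 1.5; 0 0 0 0 1.5"}}

```text
clock: 34.9
tcp_pos: [0.5138, 0.0778, 0.1756]
orientation: [-1.621, 0.019, -2.112]
force: [0.4, 0.2, -1.9]
width: 0.249
```

```bash
python3 -c "
from h import *
go(.5571,-.2926,.17,-1.303)"
```

```text
tcp [0.5138 0.0778 0.1756] yaw -2.112 tool y [-0.0331  0.0415 -0.9986] w 0.249 F [ 0.4  0.2 -1.9]
to (0.5571, -0.2926, 0.17, -1.303): shift now [29.53 -1.12 22.75] roll -0.809 shift after roll [36.84 -1.12 -5.65]
```

>>> {"op": "carry_out", "data": {"targets": "0 0 0 -0.135 1.5; 0 0 0 -0.135 1.5; 0 0 0 -0.135 1.5; 0 0 0 -0.135 1.5; 0 0 0 -0.135 1.5; 0 0 0 -0.125 1.5; 4.6 -0.2 -0.7 0 1.5; 4.6 -0.2 -0.7 0 1.5; 4.6 -0.2 -0.7 0 1.5; 4.6 -0.2 -0.7 0 1.5; 4.6 -0.2 -0.7 0 1.5; 4.6 -0.2 -0.7 0 1.5"}}

```text
clock: 36.1
tcp_pos: [0.5486, -0.2019, 0.1576]
orientation: [-1.606, 0.058, -1.268]
force: [1.5, 0.3, -1.7]
width: 0.245
```

```bash
python3 p.py A 3 .05 .5106 .0824
```

```text
foot [ 0.5488 -0.2004  0.1097] axis [-0.0003 -0.0401  0.9992] tool z yaw 0.305 (want 0.268 or opposite) F [ 1.5  0.3 -1.7] w 0.245
shift cm [ 9.29  3.91 -1.82] roll 0.037
```

>>> {"op": "carry_out", "data": {"targets": "4.6 0 -0.9 0.035 1.5; 4.6 0 -0.7 0 1.5; 0 2 0 0 1.5; 0 2 0 0 1.5; 0 0 0 0 1.5"}}

```text
clock: 36.6
tcp_pos: [0.5538, -0.302, 0.1023]
orientation: [-1.613, 0.062, -1.311]
force: [-0.2, 0.3, -1.5]
width: 0.247
```

```bash
python3 p.py A 3 .02 .5106 .0824
```

```text
foot [ 0.5537 -0.3004  0.0545] axis [ 0.0057 -0.0416  0.9991] tool z yaw 0.262 (want 0.268 or opposite) F [-0.2  0.3 -1.5] w 0.247
shift cm [-0.55  1.86  0.61] roll -0.006
```

>>> {"op": "carry_out", "data": {"targets": "-0.5 0.8 0.6 -0.006 1.5; 0 0.8 0 0 1.5; 0 0.4 0 0 1.5; 0 0 0 0 1.5"}}

```text
clock: 37.0
tcp_pos: [0.5577, -0.2924, 0.0805]
orientation: [-1.614, 0.063, -1.303]
force: [0.8, -0.2, -0.9]
width: 0.25
```

```bash
python3 p.py A 3 0 .5106 .0824
```

```text
foot [ 0.5576 -0.2908  0.0327] axis [ 0.0066 -0.0428  0.9991] tool z yaw 0.271 (want 0.268 or opposite) F [ 0.8 -0.2 -0.9] w 0.25
shift cm [ 0.27  1.66 -0.02] roll 0.003
```

>>> {"op": "carry_out", "data": {"targets": "0.25 0.3 0 0 1.5; 0 0.5 0 0 1.5; 0 0.5 0 0 1.5; 0 0.4 0 0 1.5"}}

```text
clock: 37.4
tcp_pos: [0.5593, -0.2943, 0.0763]
orientation: [-1.611, 0.061, -1.302]
force: [-15.7, 7.8, 32.1]
width: 0.252
```

```bash
python3 p.py A 3 0 .5106 .0824
```

```text
foot [ 0.5592 -0.2927  0.0284] axis [ 0.0034 -0.0411  0.9991] tool z yaw 0.272 (want 0.268 or opposite) F [-15.7   7.8  32.1] w 0.252
shift cm [ 0.    1.25 -0.15] roll 0.004
```

>>> {"op": "carry_out", "data": {"targets": "-0.1 0 -0.25 0 1.5; 0 0.3 -0.1 0 1.5; 0 0.4 0 0 1.5; 0 0.4 0 0 1.5"}}

```text
clock: 37.8
tcp_pos: [0.557, -0.2942, 0.0746]
orientation: [-1.607, 0.057, -1.302]
force: [-17.2, 13.9, 48.4]
width: 0.247
```

```bash
python3 p.py A 3 0 .5106 .0824
```

```text
foot [ 0.5572 -0.2928  0.0268] axis [-0.0018 -0.039   0.9992] tool z yaw 0.271 (want 0.268 or opposite) F [-17.2  13.9  48.4] w 0.247
shift cm [0.04 1.08 0.03] roll 0.003
```

>>> {"op": "carry_out", "data": {"targets": "-0.25 -0.1 -0.15 0 1.5; -0.1 0.2 0 0 1.5; 0 0.4 0 0 1.5; 0 0.4 0 0 1.5"}}

```text
clock: 38.2
tcp_pos: [0.5551, -0.2913, 0.0657]
orientation: [-1.604, 0.055, -1.302]
force: [2.2, 0.3, 0.1]
width: 0.251
```

```bash
python3 p.py A 3 0 .5106 .0824
```

```text
foot [ 0.5554 -0.29    0.0178] axis [-0.0047 -0.0375  0.9993] tool z yaw 0.271 (want 0.268 or opposite) F [2.2 0.3 0.1] w 0.251
shift cm [0.3  0.16 0.1 ] roll 0.003
```

It dropped in. Release, then press from above.

>>> {"op": "carry_out", "data": {"targets": "0 0.3 0 0 1.5; 0 0 0 0 3.5; 0 0 0 0 3.8; 0 0 0 0 3.8; 0 -2 0 0 3.8; 0 -3 0 0 3.8; 0 0 0 0 0; 0 0 0 0 0; 0 0 0 0 0"}}

```text
clock: 39.1
tcp_pos: [0.5558, -0.293, 0.1095]
orientation: [-1.609, 0.06, -1.302]
force: [0.4, 0.4, 0.3]
width: 0.006
```

```bash
python3 -c "
from h import *
go(.5555,-.291,.089)"
```

```text
tcp [ 0.5558 -0.293   0.1095] yaw -1.302 tool y [-0.0528  0.0476 -0.9975] w 0.006 F [0.4 0.4 0.3]
to (0.5555, -0.291, 0.089, None): shift now [-0.08  2.06  0.1 ] roll 0 shift after roll [-0.08  2.06  0.1 ]
```

>>> {"op": "carry_out", "data": {"targets": "-0.1 1.2 0.1 0 0; 0 0.6 0 0 0; 0 0.4 0 0 0; 0 0.3 0 0 0; 0 0.3 0 0 0"}}

```text
clock: 39.6
tcp_pos: [0.5569, -0.2907, 0.0864]
orientation: [-1.606, 0.058, -1.302]
force: [-10.2, 7.4, 38.0]
width: 0.001
```

>>> {"op": "carry_out", "data": {"targets": "0 -3 0 0 0; 0 -5 0 0 4.5; 0 0 0 0.14 4.5; 0 0 0 0.14 4.5; 0 0 0 0.14 4.5; 0 0 0 0.14 4.5; 0 0 0 0.14 4.5; 0 0 0 0.14 4.5; 0 0 0 0.14 4.5; 0 0 0 0.14 4.5; 0 0 0 0.14 4.5; 0 0 0 0 4.5"}}

```text
clock: 40.8
tcp_pos: [0.5591, -0.293, 0.1609]
orientation: [-1.644, -0.024, -2.61]
force: [0.0, 0.1, -0.4]
width: 0.532
```

```bash
python3 -c "
from h import *
go(.503,.3125,.16,-2.59)
print(sense()['q'])"
```

```text
tcp [ 0.5591 -0.293   0.1609] yaw -2.61 tool y [-0.0578  0.0514 -0.997 ] w 0.532 F [ 0.   0.1 -0.4]
to (0.503, 0.3125, 0.16, -2.59): shift now [-25.84   3.53 -54.93] roll -0.02 shift after roll [-26.94   3.53 -54.4 ]
[-0.5615  0.6194  1.4481  0.0139  1.1505  0.4726]
```

>>> {"op": "carry_out", "data": {"targets": "-2.1 0.15 -4.3 0 4.5; -2.1 0.15 -4.3 0 4.5; -2.1 0.15 -4.3 0 4.5; -2.1 0.15 -4.3 0 4.5; -2.1 0.15 -4.3 0 4.5; -2.1 0.15 -4.3 0 4.5; -2.1 0.15 -4.3 0 4.5; -2.1 0.15 -4.3 0 4.5; -2.1 0.15 -4.3 0 4.5; -2.1 0.15 -4.3 0 4.5; -2.1 0.15 -4.3 0 4.5; 0 0 0 0 4.5"}}

```text
clock: 42.0
tcp_pos: [0.5029, 0.2499, 0.1693]
orientation: [-1.648, -0.022, -2.557]
force: [0.2, -1.1, 0.2]
width: 0.526
```

```bash
python3 wing.py .503 .3125; python3 -c "
from h import *
go(.503,.3125,.13,-2.59)"
```

```text
pred [207.4024 152.1331]
med 179.0
area 1265
((210.5, 142.0), (50.0, 29.0), 90.0)
center [0.5115 0.3144]
[(np.float64(0.0242), np.float64(-0.98)), (np.float64(0.0424), np.float64(-2.599))]
tcp [0.5032 0.2477 0.169 ] yaw -2.558 tool y [-0.0614  0.0513 -0.9968] w 0.528 F [-0.2  0.2 -0.5]
to (0.503, 0.3125, 0.13, -2.59): shift now [-3.64  4.22 -5.11] roll 0.032 shift after roll [-3.48  4.22 -5.22]
```

>>> {"op": "carry_out", "data": {"targets": "-1.7 0 -2.5 0.03 4.5; -1.7 2 -2.5 0 4.5; 0 0 0 0 4.5"}}

```text
clock: 42.35
tcp_pos: [0.5044, 0.3082, 0.1506]
orientation: [-1.646, -0.026, -2.582]
force: [-0.8, -1.4, -0.1]
width: 0.526
```

```bash
python3 wing.py .505 .3135; python3 -c "
from h import *
go(.505,.3135,.048,-2.59)"
```

```text
pred [261.4451 194.9474]
med 188.0
area 1073
((261.5, 188.0), (23.0, 46.0), 0.0)
center [0.5096 0.3164]
[(np.float64(0.04), np.float64(0.548)), (np.float64(0.0183), np.float64(-0.993))]
tcp [0.5052 0.307  0.1519] yaw -2.582 tool y [-0.0604  0.0505 -0.9969] w 0.525 F [-0.6  0.1  1. ]
to (0.505, 0.3135, 0.048, -2.59): shift now [-0.58 10.39  0.22] roll 0.008 shift after roll [-0.59 10.39  0.22]
```

>>> {"op": "carry_out", "data": {"targets": "-0.5 4 0.2 0.01 4.5; 0 3 0 0 4.5; 0 2 0 0 4.5; 0 0.8 0 0 4.5; 0 0 0 0 4.5"}}

```text
clock: 42.9
tcp_pos: [0.5084, 0.3063, 0.0534]
orientation: [-1.644, -0.021, -2.59]
force: [-0.5, -0.1, -0.3]
width: 0.529
```

```bash
python3 -c "
from h import *
go(.506,.314,.047,-2.59)"
```

```text
tcp [0.5084 0.3063 0.0534] yaw -2.59 tool y [-0.0562  0.0511 -0.9971] w 0.529 F [-0.5 -0.1 -0.3]
to (0.506, 0.314, 0.047, -2.59): shift now [-0.21  0.69 -0.73] roll 0.0 shift after roll [-0.21  0.69 -0.73]
```

>>> {"op": "carry_out", "data": {"targets": "-0.2 0.5 -0.7 0 4.5; 0 0 0 0 1.5; 0 0 0 0 1.5; 0 0 0 0 1.5; 0 0 0 0 1.5"}}

```text
clock: 43.4
tcp_pos: [0.5083, 0.3138, 0.0526]
orientation: [-1.643, -0.016, -2.589]
force: [-0.1, -0.0, -1.9]
width: 0.245
```

```bash
python3 -c "
from h import *
s=sense(); print(s['tcp_pos'],s['orientation']); np.save('gD.npy',np.r_[s['tcp_pos'],s['orientation']])
M=Rt(s['orientation']); o=(np.array([.5055,.314])-s['tcp_pos'][:2])@M[:2,0]; print('off along tool x',o, 'centre est', s['tcp_pos'][:2]+M[:2,0]*o)"
```

```text
[0.5083 0.3138 0.0526] [-1.6431 -0.0158 -2.5893]
off along tool x 0.0022352327402169383 centre est [0.5064 0.3126]
```

>>> {"op": "carry_out", "data": {"targets": "0 -2 0 0 1.5; 0 -4 0 0 1.5; 0 -4 0 0 1.5; 0 -3 0 0 1.5; 0 0 0 0 1.5"}}

```text
clock: 43.9
tcp_pos: [0.5143, 0.3063, 0.1862]
orientation: [-1.643, -0.019, -2.588]
force: [-0.2, 0.9, -2.4]
width: 0.246
```

```bash
python3 -c "
from h import *
go(.5594,-.2006,.17,-2.51)"
```

```text
tcp [0.5143 0.3063 0.1862] yaw -2.588 tool y [-0.0538  0.0517 -0.9972] w 0.246 F [-0.2  0.9 -2.4]
to (0.5594, -0.2006, 0.17, -2.51): shift now [22.76 -1.25 45.53] roll -0.078 shift after roll [26.25 -1.25 43.61]
```

>>> {"op": "carry_out", "data": {"targets": "0 0 0 -0.08 1.5; 2.5 -0.15 4.2 0 1.5; 2.5 -0.15 4.2 0 1.5; 2.5 -0.15 4.2 0 1.5; 2.5 -0.15 4.2 0 1.5; 2.5 -0.15 4.2 0 1.5; 2.5 -0.15 4.2 0 1.5; 2.5 -0.15 4.2 0 1.5; 2.5 -0.15 4.2 0 1.5; 2.5 -0.15 4.2 0 1.5; 2.5 -0.1 4.2 0 1.5; 0 0 0 0 1.5"}}

```text
clock: 45.1
tcp_pos: [0.5598, -0.1924, 0.163]
orientation: [-1.651, -0.017, -2.499]
force: [-0.7, 1.2, -1.5]
width: 0.245
```

```bash
python3 p.py D 4 .02 .5064 .3126
```

```text
foot [ 0.5578 -0.1935  0.1144] axis [ 0.0054 -0.0052  1.    ] tool z yaw -0.93 (want -0.94 or opposite) F [-0.7  1.2 -1.5] w 0.245
shift cm [0.16 7.77 1.29] roll 0.01
```

>>> {"op": "carry_out", "data": {"targets": "0 2 0.6 0.01 1.5; 0 2 0.6 0 1.5; 0 2 0.2 0 1.5; 0 1.4 0 0 1.5; 0 0 0 0 1.5"}}

```text
clock: 45.6
tcp_pos: [0.5615, -0.1996, 0.0814]
orientation: [-1.655, -0.02, -2.512]
force: [0.2, 0.3, -2.6]
width: 0.246
```

```bash
python3 p.py D 4 0 .5064 .3126
```

```text
foot [ 0.5593 -0.2006  0.0329] axis [ 0.01   -0.0072  0.9999] tool z yaw -0.943 (want -0.94 or opposite) F [ 0.2  0.3 -2.6] w 0.246
shift cm [-0.04  1.68  0.15] roll -0.003
```

>>> {"op": "carry_out", "data": {"targets": "0 0.4 0.1 0 1.5; 0 0.5 0 0 1.5; 0 0.5 0 0 1.5; 0 0.4 0 0 1.5"}}

```text
clock: 46.0
tcp_pos: [0.5621, -0.2007, 0.0764]
orientation: [-1.651, -0.02, -2.509]
force: [-15.2, 4.9, 31.1]
width: 0.248
```

```bash
python3 p.py D 4 0 .5064 .3126; python3 -c "
from h import *
s=sense();print('F tool',Rt(s['orientation']).T@s['force'],s['moment'])"
```

```text
foot [ 0.56   -0.2019  0.0279] axis [ 0.0077 -0.0037  1.    ] tool z yaw -0.939 (want -0.94 or opposite) F [-15.2   4.9  31.1] w 0.248
shift cm [-0.05  1.19 -0.04] roll 0.001
F tool [  9.9698 -29.8002 -15.3626] [1.4224 2.3319 0.3452]
```

>>> {"op": "carry_out", "data": {"targets": "0.15 -0.1 -0.2 0 1.5; 0.1 0.3 -0.15 0 1.5; 0 0.4 0 0 1.5; 0 0.4 0 0 1.5"}}

```text
clock: 46.4
tcp_pos: [0.5592, -0.2005, 0.0732]
orientation: [-1.643, -0.018, -2.507]
force: [-21.6, -8.3, 56.5]
width: 0.246
```

```bash
python3 p.py D 4 0 .5064 .3126; python3 -c "
from h import *
s=sense();print('F tool',Rt(s['orientation']).T@s['force'],s['moment'])"
```

```text
foot [ 0.5574 -0.2019  0.0246] axis [0.0015 0.0012 1.    ] tool z yaw -0.937 (want -0.94 or opposite) F [-21.6  -8.3  56.5] w 0.246
shift cm [-0.25  0.85  0.08] roll 0.003
F tool [ 23.3402 -55.5456 -10.1316] [0.2969 4.0747 0.6562]
```

>>> {"op": "carry_out", "data": {"targets": "0.25 -0.2 -0.05 0 1.5; 0.15 0.2 0 0 1.5; 0 0.4 0 0 1.5; 0 0.3 0 0 1.5"}}

```text
clock: 46.8
tcp_pos: [0.5566, -0.2029, 0.066]
orientation: [-1.639, -0.016, -2.507]
force: [2.1, 0.2, -0.3]
width: 0.243
```

```bash
python3 p.py D 4 0 .5064 .3126; python3 -c "
from h import *
s=sense();print('F tool',Rt(s['orientation']).T@s['force'],s['moment'])"
```

```text
foot [ 0.5549 -0.2043  0.0175] axis [-0.0023  0.003   1.    ] tool z yaw -0.937 (want -0.94 or opposite) F [ 2.1  0.2 -0.3] w 0.243
shift cm [-0.58  0.14 -0.03] roll 0.003
F tool [-1.8579  0.1926  1.1048] [-0.1414 -0.3117 -0.0004]
```

It dropped in. Release and press.

>>> {"op": "carry_out", "data": {"targets": "0 0.3 0 0 1.5; 0 0 0 0 3.5; 0 0 0 0 3.8; 0 0 0 0 3.8; 0 -2 0 0 3.8; 0 -3 0 0 3.8; 0 0 0 0 0; 0 0 0 0 0; 0 0 0 0 0"}}

```text
clock: 47.7
tcp_pos: [0.5571, -0.2034, 0.1098]
orientation: [-1.647, -0.02, -2.507]
force: [-0.3, -0.2, -0.7]
width: 0.002
```

```bash
python3 -c "
from h import *
go(.559,-.2006,.089)"
```

```text
tcp [ 0.5571 -0.2034  0.1098] yaw -2.507 tool y [-0.0609  0.0497 -0.9969] w 0.002 F [-0.3 -0.2 -0.7]
to (0.559, -0.2006, 0.089, None): shift now [-0.36  2.08  0.05] roll 0 shift after roll [-0.36  2.08  0.05]
```

>>> {"op": "carry_out", "data": {"targets": "-0.3 1.2 0 0 0; 0 0.6 0 0 0; 0 0.4 0 0 0; 0 0.3 0 0 0; 0 0.3 0 0 0"}}

```text
clock: 48.2
tcp_pos: [0.5598, -0.2018, 0.0863]
orientation: [-1.642, -0.019, -2.506]
force: [-10.7, 1.5, 42.0]
width: -0.004
```

>>> {"op": "carry_out", "data": {"targets": "0 -3 0 0 0; 0 -5 0 0 0; 0 -4 0 0 0; 0 0 -4 0 0; 0 0 -4 0 0; 0 0 -4 0 0; 0 0 0 0 0"}}

```text
clock: 48.9
tcp_pos: [0.493, -0.1085, 0.2162]
orientation: [-1.645, -0.02, -2.507]
force: [0.6, -0.2, -0.4]
width: -0.0
```

```bash
python3 - <<'E'
from h import *
go(.4,-.38,.2,0); print(sense()['q'])
im=grab_frame("scene"); a=cv2.resize(im[85:300,145:365],None,fx=2.7,fy=2.7,interpolation=cv2.INTER_CUBIC); cv2.imwrite("pics/e1.png",a)
S=camT('scene')
for c in [(.4651,-.2902),(.4674,-.1983),(.5571,-.2926),(.5594,-.2006)]: print('home wing top',(proj(S,[(*c,.072)])[0]-[145,85])*2.7)
E
```

```text
tcp [ 0.493  -0.1085  0.2162] yaw -2.507 tool y [-0.06    0.0476 -0.9971] w -0.0 F [ 0.6 -0.2 -0.4]
to (0.4, -0.38, 0.2, 0): shift now [23.54  0.88 16.47] roll -2.507 shift after roll [ -9.21   0.88 -27.21]
[-0.322   0.3348  1.7551  0.029   1.1239  0.6019]
home wing top [ 99.7596 398.2642]
home wing top [157.47   334.3116]
home wing top [171.1733 446.5988]
home wing top [227.9986 379.4385]
```

View pics/e1.png

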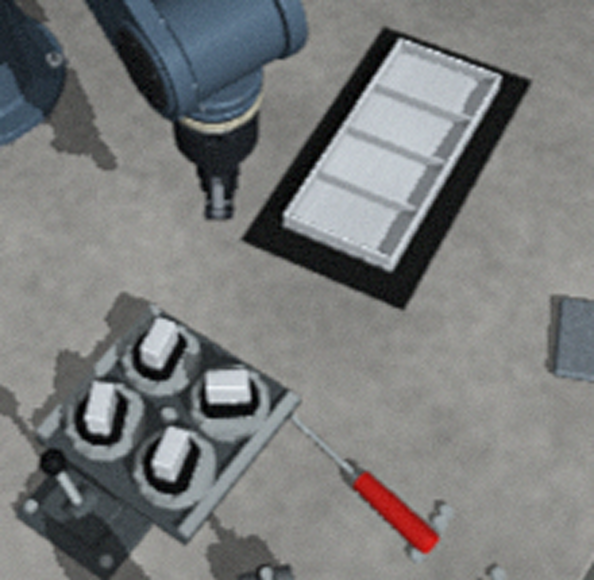

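All four wing tops match their predicted home pixels, within 5 px of 2.7× zoom, and the tray is empty on the mat. The lever's ball hasn't moved. Next, the lever.

>>> {"op": "carry_out", "data": {"targets": "0 0 0 -0.14 0; 0 0 0 -0.14 0; 0 0 0 -0.14 0; 0 0 0 -0.14 0; 0 0 0 -0.14 0; 0 0 0 -0.14 0; 0 0 0 -0.1 0; 0 0 0 0 0"}}

```text
clock: 49.75
tcp_pos: [0.4978, -0.1147, 0.2115]
orientation: [-1.631, 0.049, -1.535]
force: [-0.5, -0.8, 0.3]
width: -0.004
```

```bash
python3 - <<'E'
from h import *
go(.43,-.378,.20,-1.57)
S=camT('scene'); print('sleeve top',world(S,[(306/1.5625,487/1.5625)],.13))
W=np.load('c1.npy');KT=camT('wrist',dict(tcp_pos=W[:3],orientation=W[3:]));print('ball wrist',world(KT,[(154/1.5,209/1.5)],.104),'sleeve top',world(KT,[(52/1.5,452/1.5)],.13))
E
```

```text
tcp [ 0.4978 -0.1147  0.2115] yaw -1.535 tool y [-0.0619  0.047  -0.997 ] w -0.004 F [-0.5 -0.8  0.3]
to (0.43, -0.378, 0.2, -1.57): shift now [26.09  0.33 -7.71] roll 0.035 shift after roll [26.35  0.33 -6.79]
sleeve top [[ 0.6491 -0.4528  0.13  ]]
ball wrist [[ 0.4897 -0.3828  0.104 ]] sleeve top [[ 0.6459 -0.449   0.13  ]]
```

>>> {"op": "carry_out", "data": {"targets": "4.4 0 -1.2 0.03 0; 4.4 0 -1.2 0 0; 4.4 0 -1.2 0 0; 4.4 0 -1.2 0 0; 4.4 0 -1.2 0 0; 4.4 0 -1 0 0; 0 3 0 0 0; 0 3 0 0 0; 0 0 0 0 0"}}

```text
clock: 50.65
tcp_pos: [0.4227, -0.3922, 0.1376]
orientation: [-1.634, 0.045, -1.598]
force: [0.2, 0.4, 0.6]
width: 0.003
```

```bash
python3 -c "
from h import *
go(.44,-.38,.10)
go(.55,-.38,.10)"
```

```text
tcp [ 0.4227 -0.3922  0.1376] yaw -1.598 tool y [-0.0615  0.0461 -0.997 ] w 0.003 F [0.2 0.4 0.6]
to (0.44, -0.38, 0.1, None): shift now [-1.1   3.7   1.94] roll 0 shift after roll [-1.1   3.7   1.94]
tcp [ 0.4227 -0.3922  0.1376] yaw -1.598 tool y [-0.0615  0.0461 -0.997 ] w 0.003 F [0.2 0.4 0.6]
to (0.55, -0.38, 0.1, None): shift now [-1.4   3.02 12.91] roll 0 shift after roll [-1.4   3.02 12.91]
```

>>> {"op": "carry_out", "data": {"targets": "-0.8 2 0 0 0; -0.3 1.7 0 0 0; 0 0 1.5 0 0; 0 -0.1 1.5 0 0; 0 -0.1 1.5 0 0; 0 -0.1 1.5 0 0; 0 -0.1 1.5 0 0; 0 -0.1 1.2 0 0; 0 -0.1 1 0 0"}}

```text
clock: 51.55
tcp_pos: [0.5219, -0.3858, 0.1076]
orientation: [-1.639, 0.042, -1.617]
force: [-51.5, -2.8, 7.9]
width: -0.0
```

>>> {"op": "carry_out", "data": {"targets": "0 0 -2 0 0; 0 0 -2.5 0 0; 0 -4 -1 0 0; 0 -4 0 0 0; -4 -1 0 0 0; -4 0 0 0 0; -4 0 0 0 0; -4 0 0 0 0; 0 0 0 0 0"}}

```text
clock: 52.45
tcp_pos: [0.4835, -0.2248, 0.2198]
orientation: [-1.634, 0.038, -1.633]
force: [-0.3, -1.1, 0.2]
width: 0.002
```

```bash
python3 - <<'E'
from h import *
print(sense()['tcp_pos'],sense()['force'])
im=grab_frame("scene"); a=cv2.resize(im[85:310,145:365],None,fx=2.6,fy=2.6,interpolation=cv2.INTER_CUBIC); cv2.imwrite("pics/f1.png",a)
S=camT('scene')
for th in(0,.85,1.0): print(th,(proj(S,[(.526+.08*np.sin(th-.5),-.380,.034+.08*np.cos(th-.5))])[0]-[145,85])*2.6)
E
```

```text
[ 0.4835 -0.2248  0.2198] [-0.2507 -1.0696  0.1654]
0 [ 51.4555 446.7727]
0.85 [103.0893 479.7534]
1.0 [112.6465 487.761 ]
```

View pics/f1.png

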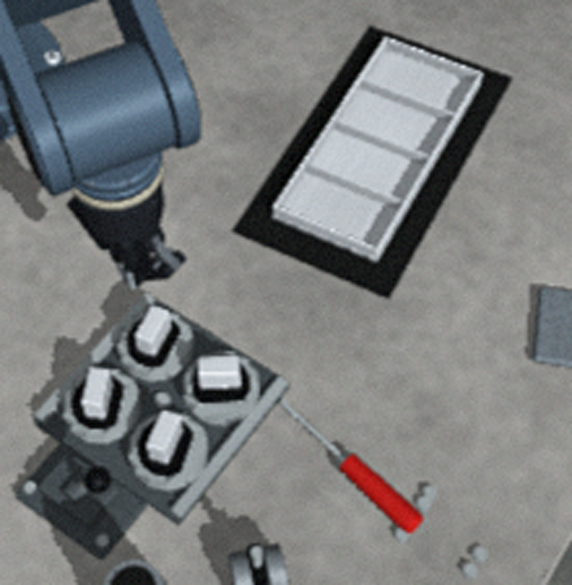

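```bash
cat > ball.py <<'E'
from h import *
from scipy.optimize import least_squares
obs=[]
for n in('scene','side'):
    KT=camT(n);g=cv2.cvtColor(grab_frame(n),cv2.COLOR_BGR2GRAY)
    P=np.array([(.526+.08*np.sin(t-.5),-.38,.034+.08*np.cos(t-.5)) for t in(.7,.85,1.)]);q=proj(KT,P)
    u,v=q[1].astype(int);w=g[v-18:v+19,u-18:u+19]
    print(n,'pred .7/.85/1',q.ravel().round(1),'min',w.min(),np.percentile(w,[5,15,50]))
    m=(w<w.min()+14).astype(np.uint8); k,l,st,c=cv2.connectedComponentsWithStats(m)
    for i in np.argsort(-st[1:,4])[:3]+1: print('  blob',st[i,2:],c[i]+[u-18,v-18])
    i=1+np.argmax(st[1:,4]); obs.append((KT,c[i]+[u-18,v-18]))
f=lambda p:np.concatenate([proj(KT,[p])[0]-o for KT,o in obs])
r=least_squares(f,[.56,-.38,.1]);p=r.x;print('ball',p,r.fun,'theta from z',np.arccos(min(1,(p[2]-.034)/.08))+.5)
E
python3 ball.py
```

```text
scene pred .7/.85/1 [180.9 266.6 184.6 269.5 188.3 272.6] min 0 [22.  39.2 67. ]
  blob [ 4 14 21] [200.0952 257.2857]
  blob [3 3 5] [182.6 266.2]
  blob [2 1 2] [178.5 268. ]
side pred .7/.85/1 [273.2 279.1 278.4 279.2 283.3 279.8] min 6 [10. 23. 80.]
  blob [ 20  24 185] [269.373  278.2054]
ball [ 0.5457 -0.3175  0.0431] [ 0.2392  2.6537 -1.6815 -1.6236] theta from z 1.9565698639773395
```

```bash
python3 - <<'E'
from h import *
np.set_printoptions(linewidth=200)
g=cv2.cvtColor(grab_frame('scene'),cv2.COLOR_BGR2GRAY);print('scene cols172-199 rows258-283');print(g[258:284,172:200])
g=cv2.cvtColor(grab_frame('side'),cv2.COLOR_BGR2GRAY);print('side cols258-291 rows266-293');print(g[266:294,258:292])
E
```

```text
scene cols172-199 rows258-283
[[ 37  45  54  63  74  77  75  76  72  76  75  71  65  71  81  72  80  76  72  61  40  48  65  96 136 128  33   8]
 [ 42  40  38  47  68  76  76  74  71  74  76  73  78  77  77  75  73  74  71  58  46  43  81 130 145 130  48  11]
 [ 46  42  41  36  44  52  71  76  73  75  73  72  78  70  77  76  71  68  73  69  58  46 106 156 156 135  68  21]
 [ 48  57  70  49  35  37  50  66  75  72  74  78  78  69  75  72  75  71  79  80  60  46  98 155 159 154 108  22]
 [ 44  49  59  69  60  44  43  39  50  69  77  77  75  77  70  73  72  75  76  72  72  57  65 107 141 155 126  44]
 [ 43  44  56  68  69  65  51  43  44  57  80  84  81  75  74  69  69  75  72  76  77  61  42  82 126 136 145 105]
 [ 49  46  42  47  54  62  65  55  36  35  42  42  48  63  72  79  74  74  76  73  77  70  65  66  93 120 147 130]
 [ 44  40  40  40  44  56  53  42  15  14  14  12  23  38  62  76  69  72  75  69  76  69  71  66  85 134 155 153]
 [ 46  49  39  45  53  59  45  22  10   7  19  18  14  14  32  63  74  76  71  69  70  72  74  62  78 131 156 158]
 [ 43  41  38  42  48  41  25  10  
[... 5142 characters left out ...]
100]
 [ 38  37  37  38  40  43  45  48  61  70  72  76  80  76  69  60  63  43  46  48  50  53  55  54  54  52  53  53  50  37  35  35  54  87]
 [ 52  52  54  53  51  48  45  42  52  67  77  81  82  74  61  50  52  50  52  52  53  53  54  53  54  53  52  54  53  51  49  42  57  70]
 [ 53  53  55  54  52  52  52  54  65  74  82  87  89  70  56  53  52  52  53  52  54  53  55  54  55  53  52  54  54  54  55  54  56  58]
 [ 53  54  54  53  53  52  53  63  74  81  86  92  79  57  53  52  52  52  53  52  54  55  55  56  55  55  55  55  56  57  60  60  60  58]
 [ 53  52  54  51  52  53  62  72  79  85  93  90  59  51  53  53  53  52  54  53  55  55  57  57  60  59  59  55  54  53  50  49  49  50]]
```

```bash
python3 - <<'E'
from h import *
from scipy.optimize import least_squares
A,B=camT('scene'),camT('side')
def tri(a,b):
    r=least_squares(lambda p:np.r_[proj(A,[p])[0]-a,proj(B,[p])[0]-b],[.55,-.38,.1]);return r.x,r.fun
print('now',tri((182.5,269),(275.2,281.8)))
print('start',tri((164.8,255.9),(389/1.5625,444/1.5625)))
E
```

```text
now (array([ 0.5462, -0.3807,  0.1035]), array([ 0.01  ,  0.1316, -0.0803, -0.0775]))
start (array([ 0.4892, -0.3801,  0.1102]), array([ 0.0275,  0.2663, -0.1588, -0.1534]))
```

```bash
python3 -c "
from h import *
go(.48,-.38,.20)
go(.48,-.38,.1)"
```

```text
tcp [ 0.483  -0.2292  0.2185] yaw -1.636 tool y [-0.0616  0.0411 -0.9973] w -0.001 F [0.8 1.2 0.3]
to (0.48, -0.38, 0.2, None): shift now [15.12  1.24  0.75] roll 0 shift after roll [15.12  1.24  0.75]
tcp [ 0.483  -0.2292  0.2185] yaw -1.636 tool y [-0.0616  0.0411 -0.9973] w -0.001 F [0.8 1.2 0.3]
to (0.48, -0.38, 0.1, None): shift now [15.5  11.21  1.39] roll 0 shift after roll [15.5  11.21  1.39]
```

>>> {"op": "carry_out", "data": {"targets": "3.9 0 -0.2 0 0; 3.9 0 -0.2 0 0; 3.9 0 -0.2 0 0; 3.9 0 -0.2 0 0; 0 3 0 0 0; 0 3 0 0 0; 0 3 0 0 0; 0 0 0 0 0"}}

```text
clock: 53.5
tcp_pos: [0.4551, -0.3959, 0.1194]
orientation: [-1.635, 0.036, -1.649]
force: [-0.2, 1.4, 0.2]
width: 0.0
```

>>> {"op": "carry_out", "data": {"targets": "-1.2 1.4 0 0 0; 0 0 1.5 0 0; 0 0 1.5 0 0; 0 0 1.5 0 0; 0 -0.1 1 0 0; 0 0 0 0 0"}}

```text
clock: 54.1
tcp_pos: [0.5123, -0.3932, 0.1095]
orientation: [-1.631, 0.033, -1.655]
force: [-0.6, 0.1, 0.8]
width: -0.002
```

>>> {"op": "carry_out", "data": {"targets": "0 0 0.7 0 0; 0 0 0.6 0 0"}}

```text
clock: 54.3
tcp_pos: [0.5246, -0.395, 0.1097]
orientation: [-1.632, 0.033, -1.656]
force: [-14.1, -2.2, 0.9]
width: 0.002
```

>>> {"op": "carry_out", "data": {"targets": "0 0 0.6 0 0; 0 0 0.6 0 0"}}

```text
clock: 54.5
tcp_pos: [0.5308, -0.3987, 0.108]
orientation: [-1.646, 0.03, -1.656]
force: [-20.4, -7.9, 3.4]
width: -0.001
```

>>> {"op": "carry_out", "data": {"targets": "0 0 0 0 0; 0 0 0 0 0"}}

```text
clock: 54.7
tcp_pos: [0.5294, -0.4005, 0.1078]
orientation: [-1.649, 0.029, -1.657]
force: [-0.1, -0.4, -0.6]
width: -0.0
```

```bash
python3 - <<'E'
from h import *
np.set_printoptions(linewidth=200)
go(.515,-.381,.107)
g=cv2.cvtColor(grab_frame('scene'),cv2.COLOR_BGR2GRAY);print('scene cols174-197 rows262-279');print(g[262:280,174:198])
E
```

```text
tcp [ 0.5294 -0.4005  0.1078] yaw -1.657 tool y [-0.075   0.0356 -0.9966] w -0.0 F [-0.1 -0.4 -0.6]
to (0.515, -0.381, 0.107, None): shift now [-1.81  0.26 -1.59] roll 0 shift after roll [-1.81  0.26 -1.59]
scene cols174-197 rows262-279
[[ 26  36  33  35  31  32  35  57  77  79  74  71  70  72  70  73  68  72  71  50  56 106 142 153]
 [ 25  32  27  30  30  24  28  48  73  78  78  75  68  68  71  73  70  76  71  58  45  78 118 138]
 [ 31  29  31  30  27  29  35  35  43  42  53  63  71  76  69  69  70  76  73  74  64  68  86 127]
 [ 43  34  33  26  23  32  41  39  21  12  23  43  57  72  72  76  72  76  71  71  65  69  88 134]
 [ 38  29  32  27  41  66  62  31  26  10   7  11  35  61  69  77  70  73  73  72  68  60  75 129]
 [ 34  30  33  42  69  82  85  41  22  17  17  12  14  54  79  73  68  70  75  67  67  64  76 109]
 [ 29  35  35  43  66 103 114 101  49  24  31  29  15  37  62  73  74  74  70  71  69  71  72  87]
 [ 28  31  36  41  77 125 127 118  96  67  80  83  28  25  47  57  64  75  75  71  70  66  73  65]
 [ 27  31  36  40  66 110 128 129 121 110  91  55  12  22  43  60  58  
[... 219 characters left out ...]
2  72]
 [ 20  17  19  21  19  38  66 104 124 124 127 123 101  50  47  41  44  63  69  63  62  61  69  70]
 [ 22  19  17  19  26  59  86  81 107 132 132 122 103  88  66  44  53  68  76  71  74  61  55  64]
 [ 18  16   2  20  58  95  90  41  67 110 121 108 114 117  86  66  64  69  70  72  76  68  62  54]
 [ 20  14  11  29  78 101  46  20  31  64  92 111 124 103  81  61  67  76  71  74  72  75  71  66]
 [ 25  14  23  21  48  55  19  12  25  37  65  95  99  83  63  64  69  67  75  66  69  66  71  75]
 [ 35  29  25  24  23  16  19  23  31  37  52  61  72  66  66  68  70  68  72  70  74  68  74  73]
 [ 49  43  36  30  24  24  24  28  42  39  38  44  62  63  66  66  74  72  70  76  76  72  71  74]]
```

Triangulation gives the ball at z = 0.110 before and z = 0.1035, x = 0.546 now. That fits a start at about 0.2 rad and an end at the 1.0 rad stop, and it didn't move under 14–20 N. Retreat.

>>> {"op": "carry_out", "data": {"targets": "0 0 -2 0 0; 0 0 -3 0 0; 0 -4 -1 0 0; 0 -4 0 0 0; -4 -1 -2 0 0; -4 0 -2 0 0; -4 0 -2 0 0; -4 0 -2 0 0; -4 0 0 0 0; 0 0 0 0 0"}}

```text
clock: 55.75
tcp_pos: [0.4112, -0.184, 0.2195]
orientation: [-1.642, 0.031, -1.659]
force: [0.9, -0.2, 0.1]
width: 0.001
```

```bash
python3 - <<'E'
from h import *
from scipy.optimize import least_squares
print(sense()['tcp_pos'],sense()['force'])
im=grab_frame('scene'); g=cv2.cvtColor(im,cv2.COLOR_BGR2GRAY)
w=g[258:284,172:192]; m=(w<38).astype(np.uint8); k,l,st,c=cv2.connectedComponentsWithStats(m)
for i in range(1,k):
    if st[i,4]>20: print('ball cand',st[i],c[i]+[172,258])
A=camT('scene')
for t in(.85,1.):print(t,proj(A,[(.509+.08*np.sin(t-.5),-.38,.034+.08*np.cos(t-.5))]))
# tray & plugs vs earlier saved view e1 (same crop scale 2.7): difference
e=cv2.imread('pics/f1.png'); n=cv2.resize(im[85:310,145:365],None,fx=2.6,fy=2.6,interpolation=cv2.INTER_CUBIC)
d=cv2.absdiff(e,n).max(2); print('diff tray',(d[30:300,230:520]>60).sum(),'cups',(d[300:500,40:290]>60).sum(),'bystanders',(d[380:585,270:500]>60).sum())
s0=cv2.resize(im,(800,600),interpolation=cv2.INTER_CUBIC);o=cv2.imread('pics/scene0.png');dd=cv2.absdiff(s0,o).max(2)
print('driver/caster/sleeve vs start',[(dd[a:b,x:y]>60).sum() for a,b,x,y in((380,455,400,490),(450,500,360,405),(465,535,285,340))])
t=world(A,np.array([(388,38),(483,75),(377,262),(272,212)])/2.6+[145,85],.024);print('tray centre (f1)',t.mean(0),'mat .519,.194')
E
```

```text
[ 0.4112 -0.184   0.2195] [ 0.9466 -0.1507  0.0792]
ball cand [ 5  5 11 12 80] [181.9125 268.9   ]
0.85 [[179.3615 265.9812]]
1.0 [[183.0234 269.0488]]
diff tray 0 cups 0 bystanders 0
driver/caster/sleeve vs start [np.int64(0), np.int64(0), np.int64(0)]
tray centre (f1) [0.5242 0.1905 0.024 ] mat .519,.194
```

```bash
python3 -c "
from bench import *
print(finish_job(), sense()['clock'])"
```

```text
the job is handed in; nothing more can be done
the job is handed in; nothing more can be done
```

The job is handed in at about 56 s on the robot's clock, with no verdict reported. I slid the tray onto the mat by its far lip, seated all four plugs in the cups, and pushed the lock lever over.

**Last checks that agreed:**
- **Tray:** its centre is about 6 mm from the mat's, and it did not move between my last two pictures.
- **Plugs:** pressing each one from above met firm contact at tool heights of 86.0 to 86.4 mm, where home puts the wing top. The tops matched their predicted home positions in the picture.
- **Bystanders:** the driver, caster and sleeve show no change from the first picture.
- **Robot:** it is clear of everything, with no contact force.

**Checks that disagreed or are less certain:**
- **Lever angle:** if the lever started at 0 rad, the picture put it at only 0.75–0.85 rad. Triangulating the ball before and after showed it had started at about 0.2 rad, which puts it now at about 0.97–1.0 rad. It also stopped hard under 51 N, and a second push of about 20 N did not move it. I never read the angle directly.
- **Plug positions:** wrist-camera measurements differed between views by up to 7 mm. Three plugs (all but the one in cup 2) caught on the cup chamfer. I freed two by shifting them the way the contact force pointed. The third, in cup 1, went home when I let go of it.
- **Tool tilt:** the tool drifted up to 0.15 rad from vertical while moving. I straightened it by pressing the closed fingers against the mechanism's edge and one cup.

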